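# Make up the two field kits in the radio room

## Task

Make up the two field kits from the stock on the desk: the portable station kit, in the red tray, gets the transceiver, the battery pack and the Morse paddle; the aerial test kit, in the blue tray, gets the antenna analyser and the dummy load. In each tray the transceiver or the analyser goes in the long bay and the smaller things each in a short bay of their own (either one), all lying flat on the bay's floor the way up they are now. Set the things down rather than drop them, and leave the mouse and the roll of tape where they are.

Things in the scene. Friction and masses are not known exactly. Their poses are not given: they have to be found in the camera images.
- red_tray: Shallow open red plastic kit tray, 216 (its x) by 173 mm (y), fixed flat on the desk; origin: centre of underside. Floor 4 mm thick; wall tops 16 mm, inner rib tops 12 mm above the desk, all 4 mm thick. Long bay 88 (x) by 165 mm (y) centred at x -60, y 0 mm (side towards the robot); two short bays 116 (x) by 80 mm (y) centred at x +46, y +42 and y -42 mm.
- blue_tray: Shallow open blue plastic kit tray, 216 (its x) by 173 mm (y), fixed flat on the desk; origin: centre of underside. Floor 4 mm thick; wall tops 16 mm, inner rib tops 12 mm above the desk, all 4 mm thick. Long bay 88 (x) by 165 mm (y) centred at x -60, y 0 mm (side towards the robot); two short bays 116 (x) by 80 mm (y) centred at x +46, y +42 and y -42 mm.
- transceiver: Small portable transceiver: dark grey-black box 120 mm long (its x), 60 mm wide (y), 38 mm high, with an amber display, a big silver tuning knob (34 mm across, its top 52 mm above the underside) and two small knobs on top; a 10 mm aerial socket sticks out of its +x end. About 0.45 kg. Stands flat; origin: centre of its case's underside, z up.
- battery: Battery pack: black brick 90 mm long (x), 50 mm wide (y), 40 mm high, with a broad yellow band round it and two small terminals (9 mm high) on top near its -x end. About 0.4 kg. Stands flat; origin: centre of its case's underside, z up.
- paddle: Morse paddle key: block 60 mm long (x), 42 mm wide (y), 36 mm high, steel base below, brass-coloured housing above (50 mm long, same width, from 14 to 36 mm height, centred 5 mm towards +x), with two thin red finger pieces that reach to 44 mm from the origin at the -x end. About 0.35 kg. Stands flat; origin: centre of its case's underside, z up.
- analyser: Antenna analyser: green hand-held instrument lying on its back, 118 mm long (x), 60 mm wide (y), 36 mm high, with a pale screen and white buttons on top; a round 14 mm long steel socket sticks out of its +x end. About 0.4 kg. Stands flat; origin: centre of its case's underside, z up.
- dummy_load: Dummy load: black block with cooling fins, 64 mm long (x), 46 mm wide (y), 46 mm high, with a round steel and brass plug 18 mm long at its +x end. About 0.25 kg. Stands flat; origin: centre of its case's underside, z up.
- mouse: Grey wireless computer mouse, 100 mm (x) by 58 mm (y), 33 mm high; origin at the centre of its underside. Not part of a kit.
- tape_roll: Roll of white insulating tape lying flat, 66 mm across, 19 mm high; origin at the centre of its underside. Not part of a kit.
Things that resemble listed ones, but are neither listed nor needed, are in the scene too. What is shaped like the transceiver but purple is not meant.

How it is judged:
By the outcome, as a careful person would: the job done as asked, in the order asked, and still so for the second after the job is handed in, with the robot touching nothing.
It also fails if it takes over 128 s, if anything falls off the work surface, if the arm or the gripper's body presses on something with over 40 N, if the wrist force passes 120 N, or if a joint passes its speed limit or range.

## Robot

A 6-joint arm with a two-finger parallel gripper is mounted at the origin on the work surface. World frame = base frame: x ahead of the robot, y to its left, z up, the work surface at z = 0. Lengths are in m, angles in rad, forces in N, time in s.
With the tool pointing down it reaches from about 0.3 to 0.775 m from the base axis. Payload 14.6 kg.
Tool frame: the origin (TCP) lies midway between the tips of the shut fingers; the grasp point (between the pads) lies 19 mm behind it (grasp_offset is the distance from the TCP to the grasp point, in m); z points along the fingers, y is the line along which they close (so a half turn about z gives the same grasp; the last joint's range is limited). The gripper opens to 94 mm and grips with 3 to 60 N. Pads are 16 mm wide; open, the fingers measure 119 mm over their backs; the gripper's body (75 mm by 177 mm) begins 78 mm behind the grasp point.
Start: joints at [1.111, 0.3, 1.521, -0, 1.321, -0.067], TCP at [0.211, 0.508, 0.205] pointing down, gripper open.
Joint ranges: [-3.03, 3.03], [-0.79, 2.21], [0.23, 2.52], [-1.04, 4.18], [0, 3.07], [-2.55, 2.55]. Speed limits (rad/s): [2.22, 2.22, 2.57, 3.14, 3.14, 3.14].

## Interface

Orientations are given as [roll, pitch, yaw] about the fixed x, y, z axes, in that order (R = Rz(yaw) Ry(pitch) Rx(roll)).
In Python, from station import * gives the robot as it stands. The module is installed in compiled form; this text tells all that it offers.
- The arm moves only by the tool send_rows, never from a script. Its argument "rows" is a list of rows, each an object of numbers: "dx", "dy", "dz": the shift along the tool's x, y, z in mm; "roll": the turn about the tool's z in degrees; "jaw": the closure, from -1 (fully open) to 1 (shut). In form: [{"dx": .., "dy": .., "dz": .., "roll": .., "jaw": ..}, ...]. A call has 1 to 12 rows; each row shifts and turns the commanded pose from where the row before left it, along the tool's axes as they then stand; what a row does not reach is not made up. A row lasts 1/12 s, in which the tool goes at most 41.7 mm and 7.16 degrees, less where a joint would pass 70% of its speed; a pose out of reach is approached as far as the arm can. A call is refused whole if a number of a shift passes 41.7 or a number of a turn 7.16, either way. A call with a gripper value outside its range is refused whole. The fingers move at their own pace and stop on an object; "force" is the grip in N (left out, the last holds). Time passes only in rows, so rows that do not move let the fingers close. It gives the time, the measured TCP pose, the force, the opening and the grip force at its end, in the units of the state.
- get_obs(): the state, without advancing time (a new reading comes with each control period).
- camera(name): name is "scene" or "top" or "wrist"; returns a dict with "frame" (420x560x3 uint8, red, green, blue), "z_map" (420x560 float32, m along the optical axis (not along the pixel's ray), 0 where there is no reading), "camera_matrix" (3x3 intrinsics, pixels), "rvec" (rotation vector, rad) and "tvec" (3), from world to camera coordinates, as OpenCV has them. Camera axes: x right, y down, z forward; pixel columns grow to the right and rows downward; lengths in m; the calibration is good to about 2 mm. A picture is of the moment at which its call begins.
- hand_in(): hands the job in; it is judged then, once.
The state is a dict: "time_s": time; "qpos": joint angles; "joint_vel": joint speeds; "tau": joint torques, N m; "ee_pos": TCP position; "eef_rot": TCP orientation; "force": force on the tool from outside, world axes, zero at the start; "moment": the same for the moment, N m; "grip_width": finger opening in m; "grip_force": force on a finger pad.
Only numpy, scipy, OpenCV 4.12 (cv2) and the standard library are available. Lean on these libraries where they do the work, as an engineer would, in place of code of your own. Each camera call takes 0.05 s, during which the arm holds its last target. There are 200 camera calls.

## Working session

There is one attempt and no reset: what is moved stays moved. The work goes in short steps, Python scripts to look and compute and a tool call to move; the robot and the scene stay as the last step left them, time stands still between calls to the robot, and variables do not carry over. Pictures are saved under pics/ and viewed, at most 14 in all, crops included, and the job is handed in when it is done.

Besides the shell and the picture viewer there is one more tool, called after ">>>" by a JSON object that holds its "api" and its "payload". send_rows: Moves the arm, as the interface text tells. Its arguments: {"type":"object","properties":{"rows":{"type":"array"},"force":{"type":"number"}},"required":["rows"]}

```bash
mkdir -p pics; cat > h.py <<'E'
from station import *
import numpy as np, cv2
def cam(n):
    c=camera(n); R=cv2.Rodrigues(np.array(c["rvec"],float))[0]; t=np.array(c["tvec"],float).reshape(3); K=np.array(c["camera_matrix"],float)
    z=c["z_map"]; v,u=np.mgrid[:z.shape[0],:z.shape[1]]
    p=np.stack([(u-K[0,2])/K[0,0]*z,(v-K[1,2])/K[1,1]*z,z],-1)
    c["xyz"]=(p-t)@R; c["xyz"][z<=0]=np.nan
    c["R"],c["t"],c["K"]=R,t,K
    return c
def save(n,f,s=1.0):
    cv2.imwrite("pics/"+n,cv2.resize(cv2.cvtColor(f,cv2.COLOR_RGB2BGR),None,fx=s,fy=s,interpolation=cv2.INTER_CUBIC))
E
python3 - <<'E'
from h import *
o=get_obs(); print({k:np.round(v,3) for k,v in o.items()})
for n in("top","scene"):
    c=cam(n); save(n+"0.png",c["frame"],1.4)
    print(n,np.round(c["K"],1).tolist(),"cam pos",np.round(-c["R"].T@c["t"],3)); np.savez("%s0.npz"%n,f=c["frame"],xyz=c["xyz"],K=c["K"],R=c["R"],t=c["t"])
E
```

```text
{'time_s': np.float64(0.0), 'qpos': array([ 1.111,  0.3  ,  1.522, -0.   ,  1.321, -0.067]), 'joint_vel': array([-0.001, -0.   ,  0.001,  0.001, -0.001, -0.002]), 'tau': array([-1.0000e-03, -5.3181e+01, -3.5274e+01,  7.1000e-02,  2.4000e-02,
       -0.0000e+00]), 'ee_pos': array([0.21 , 0.508, 0.205]), 'eef_rot': array([-3.14 , -0.   ,  2.749]), 'force': array([ 0.543, -0.175, -0.652]), 'moment': array([-0.003,  0.015,  0.021]), 'grip_force': np.float64(0.0), 'grip_width': np.float64(0.094)}
top [[444.6, 0.0, 283.3], [0.0, 444.6, 204.3], [0.0, 0.0, 1.0]] cam pos [ 0.367 -0.066  1.072]
scene [[546.5, 0.0, 281.5], [0.0, 546.5, 211.1], [0.0, 0.0, 1.0]] cam pos [ 1.475 -0.164  0.946]
```

View pics/top0.png

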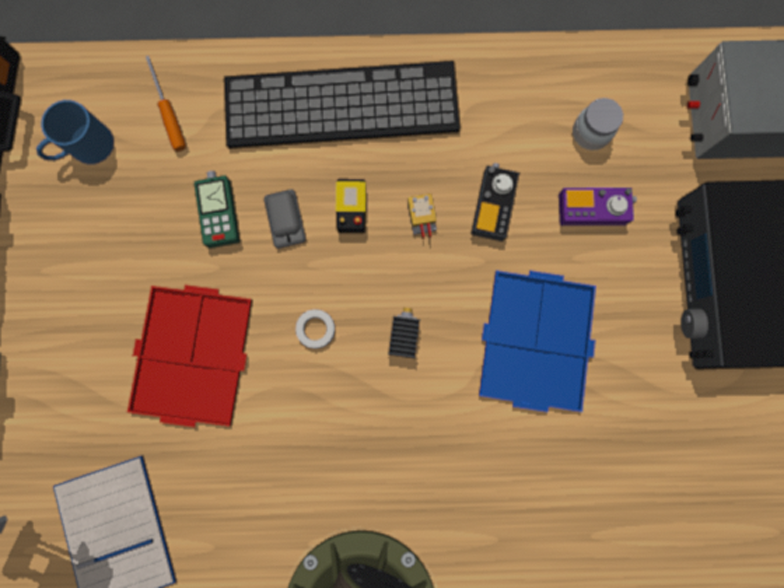

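View pics/scene0.png

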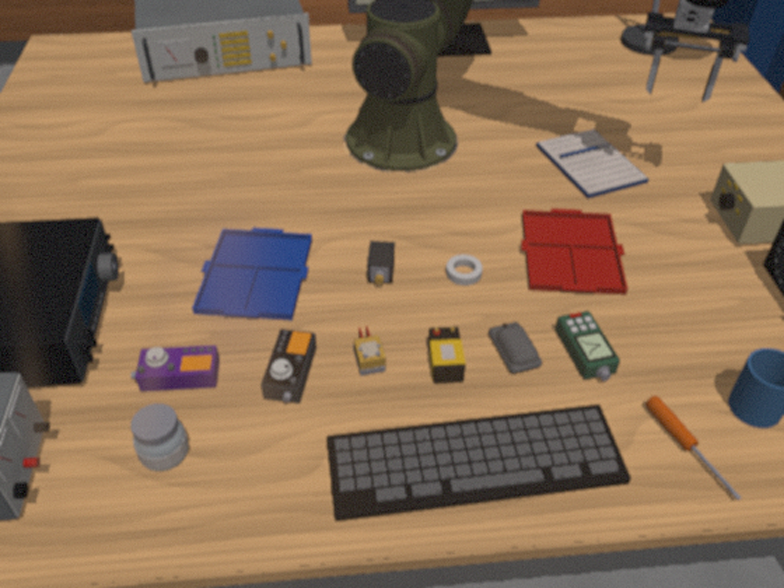

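Top view (pixels at 1.4x): the red tray is at (190,356), the blue tray at (538,342), the analyser at (217,211) and the battery at (351,205). The paddle is at (422,212), the dummy load at (404,335), the mouse at (285,218) and the tape at (315,330).

Two things could be the transceiver: the dark grey-black one at (495,203) and the purple one at (597,205). The dark one fits, because the purple one is ruled out. I'll confirm that in a crop and measure.

```bash
cat > m.py <<'E'
from h import *
# object pixel seeds in the top frame (native px) and case-top heights
S=dict(transceiver=(353,145,.038,120,60),battery=(251,147,.040,90,50),paddle=(301,152,.036,60,42),analyser=(155,151,.036,118,60),dummy_load=(288,240,.046,64,46),mouse=(203,156,.03,100,58))
def rect(p):
    (c,s,a)=cv2.minAreaRect(np.float32(p*1000)); 
    if s[0]<s[1]: s=s[::-1]; a+=90
    return np.round(c,1),np.round(s,1),round((a+90)%180-90,1)
def ray(c,px,z):
    d=np.c_[(px[:,0]-c["K"][0,2])/c["K"][0,0],(px[:,1]-c["K"][1,2])/c["K"][1,1],np.ones(len(px))]@c["R"]
    o=-c["R"].T@c["t"]; return (o+d*((z-o[2])/d[:,2])[:,None])[:,:2]
if __name__=="__main__":
    c=cam("top"); X=c["xyz"]; f=c["frame"]
    n,lab=cv2.connectedComponents(np.uint8(np.nan_to_num(X[...,2])>.012))
    print("desk z",np.nanmedian(X[180:200,250:270,2]))
    for k,(u,v,h,L,W) in S.items():
        m=lab==lab[v,u]
        q=X[m]; print(k,"n",m.sum(),"z95",np.round(np.percentile(q[:,2],[50,95]),3),"| all",rect(q[:,:2]),"| top",rect(X[m&(abs(X[...,2]-h)<.006)][:,:2]))
    hsv=cv2.cvtColor(f,cv2.COLOR_RGB2HSV)
    for k,lo,hi,(x0,x1) in(("red",(0,150,60),(8,255,255),(85,185)),("red",(172,150,60),(180,255,255),(85,185)),("blue",(105,150,60),(125,255,255),(335,430))):
        m=cv2.inRange(hsv,lo,hi); m[:185]=0;m[310:]=0;m[:,:x0]=0;m[:,x1:]=0
        if m.sum()<255*500: continue
        q=X[m>0]; q=q[~np.isnan(q[:,0])]
        g=np.zeros((1000,1400),np.uint8); xi=np.int32(np.round(q[:,:2]*1000+[0,700])); g[np.clip(xi[:,0],0,999),np.clip(xi[:,1],0,1399)]=255
        g=cv2.morphologyEx(g,cv2.MORPH_CLOSE,np.ones((9,9))); 
        ys,xs=np.nonzero(g); cen=(ys.mean(),xs.mean()-700)
        r=rect(np.c_[ys,xs-700]/1000.); 
        th=np.radians(r[2]); out=[]
        # edge lines: robust side positions in the tray frame, away from tabs
        best=None
        for a in np.arange(-25,25.1,.25):
            t=np.radians(a); P=np.c_[ys-cen[0],xs-700-cen[1]]@np.array([[np.cos(t),-np.sin(t)],[np.sin(t),np.cos(t)]])
            hx=np.bincount(np.int32(P[:,0]+200),minlength=400); hy=np.bincount(np.int32(P[:,1]+200),minlength=400)
            s=(np.diff(hx.astype(float))**2).sum()+(np.diff(hy.astype(float))**2).sum()
            if best is None or s>best[0]:
                ex=np.nonzero(hx>86)[0]-200; ey=np.nonzero(hy>108)[0]-200
                best=(s,a,ex[0],ex[-1]+1,ey[0],ey[-1]+1)
        print(k,"centroid",np.round(cen,1),"minrect",r,"fit yaw,x0,x1,y0,y1",best[1:])
    save("crop1.png",f[105:175,320:470],5)
E
python3 m.py
```

```text
desk z -0.0003025299325343605
transceiver n 1299 z95 [0.039 0.051] | all (array([ 669.5, -247.7]), array([129.8,  60.3]), -14.1) | top (array([ 665.4, -246.8]), array([121.5,  60.3]), -13.9)
battery n 824 z95 [0.04  0.044] | all (array([664.6,   3.1]), array([88.8, 50.1]), -1.1) | top (array([664.7,   3.9]), array([88.6, 48.4]), -1.1)
paddle n 467 z95 [0.035 0.04 ] | all (array([ 642.7, -120.7]), array([74.2, 42.2]), 8.6) | top (array([ 642.8, -120.7]), array([74. , 42.2]), 8.6)
analyser n 1323 z95 [0.036 0.04 ] | all (array([668.7, 237.9]), array([133.8,  61.2]), 10.3) | top (array([662.4, 236.6]), array([120.6,  60.5]), 9.8)
dummy_load n 597 z95 [0.041 0.048] | all (array([444.6, -83.7]), array([81.4, 45.6]), -8.9) | top (array([437. , -82.5]), array([66.1, 45.6]), -8.9)
mouse n 884 z95 [0.029 0.035] | all (array([648.8, 120.4]), array([99.9, 57.4]), 12.9) | top (array([651.8, 121. ]), array([83. , 48.6]), 12.4)
red centroid [416.  279.5] minrect (array([416.8, 282.7]), array([235.4, 197.7]), -11.1) fit yaw,x0,x1,y0,y1 (np.float64(-15.25), np.int64(-113), np.int64(112), np.int64(-89), np.int64(90))
blue centroid [ 426.9 -309.3] minrect (array([ 426.8, -309.6]), array([229.4, 186.9]), -10.8) fit yaw,x0,x1,y0,y1 (np.float64(-15.25), np.int64(-109), np.int64(109), np.int64(-87), np.int64(86))
```

View pics/crop1.png

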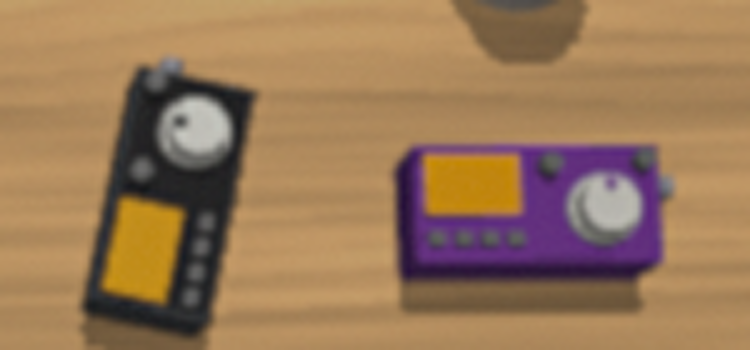

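The crop confirms it: the black case with the amber display, at crop (170,200), is the transceiver. The purple one at (530,210) stays where it is. The object sizes match the given ones. The two tray fits disagree on yaw, so I'll refit the trays with their tabs removed by morphological opening.

```bash
python3 - <<'E'
from m import *
d=np.load("top0.npz"); X=d["xyz"]; hsv=cv2.cvtColor(d["f"],cv2.COLOR_RGB2HSV)
c=dict(K=d["K"],R=d["R"],t=d["t"])
for k,(x0,x1),rngs in(("red",(85,185),[((0,150,40),(8,255,255)),((172,150,40),(180,255,255))]),("blue",(335,430),[((105,150,40),(125,255,255))])):
    m=sum(cv2.inRange(hsv,*r) for r in rngs); m[:185]=0;m[310:]=0;m[:,:x0]=0;m[:,x1:]=0
    q=X[m>0]; q=q[~np.isnan(q[:,0])]; g=np.zeros((1000,1400),np.uint8); g[np.int32(q[:,0]*1000+.5),np.int32(q[:,1]*1000+700.5)]=255
    g=cv2.morphologyEx(g,cv2.MORPH_CLOSE,np.ones((7,7)))
    for D in(110,150):
        o=cv2.morphologyEx(g,cv2.MORPH_OPEN,cv2.getStructuringElement(cv2.MORPH_ELLIPSE,(D,D)))
        ys,xs=np.nonzero(o); print(k,D,rect(np.c_[ys,xs-700]/1000.))
    # wall/rib points by height, in candidate tray frame
    r=rect(np.c_[ys,xs-700]/1000.); 
    w=X[(m>0)&(X[...,2]>.0095)][:,:2]*1000-r[0]
    for a in np.arange(r[2]-4,r[2]+4.1,1):
        t=np.radians(a); P=w@np.array([[np.cos(t),-np.sin(t)],[np.sin(t),np.cos(t)]])
        rib=P[(abs(P[:,0]+14)<12)&(abs(P[:,1])<75)]; rb2=P[(abs(P[:,1])<12)&(P[:,0]>0)&(P[:,0]<95)]
        print("  yaw",round(a,1),"rib x med/std",np.round([np.median(rib[:,0]),rib[:,0].std()],2),"rib y",np.round([np.median(rb2[:,1]),rb2[:,1].std()],2),len(rib),len(rb2))
E
```

```text
red 110 (array([415.9, 279.2]), array([230.9, 177.7]), -6.8)
red 150 (array([415.6, 279.4]), array([226.9, 176.4]), -3.7)
  yaw -7.7 rib x med/std [-13.57   2.23] rib y [-1.09  1.63] 110 79
  yaw -6.7 rib x med/std [-13.54   2.85] rib y [-2.02  1.85] 111 79
  yaw -5.7 rib x med/std [-13.53   3.31] rib y [-2.96  2.15] 111 79
  yaw -4.7 rib x med/std [-13.5    3.86] rib y [-3.75  2.51] 111 79
  yaw -3.7 rib x med/std [-13.56   4.3 ] rib y [-4.73  2.9 ] 109 79
  yaw -2.7 rib x med/std [-13.57   5.03] rib y [-5.43  3.32] 111 79
  yaw -1.7 rib x med/std [-13.39   5.71] rib y [-5.69  3.45] 110 74
  yaw -0.7 rib x med/std [-13.33   6.41] rib y [-6.22  3.62] 110 69
  yaw 0.3 rib x med/std [-13.37   6.66] rib y [-6.2   3.63] 104 62
blue 110 (array([ 427.2, -308.6]), array([225.6, 174. ]), -7.1)
blue 150 (array([ 427.6, -309.1]), array([223.5, 172.8]), -13.1)
  yaw -17.1 rib x med/std [-13.82   5.4 ] rib y [4.48 3.63] 114 69
  yaw -16.1 rib x med/std [-13.96   4.74] rib y [3.4 3.2] 114 69
  yaw -15.1 rib x med/std [-13.97   4.09] rib y [2.41 2.77] 113 69
  yaw -14.1 rib x med/std [-14.24   3.5 ] rib y [1.86 2.37] 113 69
  yaw -13.1 rib x med/std [-14.31   2.97] rib y [1.12 1.99] 113 69
  yaw -12.1 rib x med/std [-14.43   2.53] rib y [0.3  1.66] 113 69
  yaw -11.1 rib x med/std [-14.49   2.23] rib y [-0.48  1.42] 114 69
  yaw -10.1 rib x med/std [-14.62   2.16] rib y [-1.27  1.31] 114 69
  yaw -9.1 rib x med/std [-14.69   2.33] rib y [-1.99  1.37] 114 69
```

```bash
cat > plan.py <<'E'
import sys
from m import *
T=lambda a:np.array([[np.cos(a),-np.sin(a)],[np.sin(a),np.cos(a)]])
def trays():
    d=np.load("top0.npz"); X=d["xyz"]; hsv=cv2.cvtColor(d["f"],cv2.COLOR_RGB2HSV); out={}
    for k,(x0,x1),rngs,c in(("red",(85,185),[((0,150,40),(8,255,255)),((172,150,40),(180,255,255))],(415.8,279.3)),("blue",(335,430),[((105,150,40),(125,255,255))],(427.4,-308.9))):
        m=sum(cv2.inRange(hsv,*r) for r in rngs); m[:185]=0;m[310:]=0;m[:,:x0]=0;m[:,x1:]=0
        w=X[(m>0)&(X[...,2]>.0095)][:,:2]*1000-c; best=None
        for a in np.arange(-16,-3,.25):
            P=w@T(np.radians(a)); r1=P[(abs(P[:,0]+14)<9)&(abs(P[:,1])<75)]; r2=P[(abs(P[:,1])<9)&(P[:,0]>0)&(P[:,0]<95)]
            s=r1[:,0].std()+r2[:,1].std()
            if best is None or s<best[0]: best=(s,a,np.median(r1[:,0])+14,np.median(r2[:,1]))
        out[k]=(np.array(c)+T(np.radians(best[1]))@best[2:],best[1],best)
    return out
if __name__=="__main__":
    for k,v in trays().items():
        print(k,"centre",np.round(v[0],1),"yaw",v[1],"std",np.round(v[2],2))
        for n,p in dict(long_trx=(-60,5),long_ana=(-60,7),bat=(46,42),pad=(53,-42),dl=(37,42)).items(): print("   ",n,np.round(v[0]+T(np.radians(v[1]))@p,1))
E
cat > go.py <<'E'
# go.py X Y Z yaw_deg : tool-frame shift (mm) and roll (deg) from the present pose
import sys; from station import *; import numpy as np
o=get_obs(); x,y,z,w=map(float,sys.argv[1:]); p=np.array(o["ee_pos"])*1000; a=o["eef_rot"][2]
d=np.array([x,y,z])-p; r=(np.degrees(a)-w+180)%360-180
print("t",round(float(o["time_s"]),2),"pose",np.round(p,1),np.round(np.degrees(o["eef_rot"]),1),"tool d",np.round([d[0]*np.cos(a)+d[1]*np.sin(a),d[0]*np.sin(a)-d[1]*np.cos(a),-d[2]],1),"roll",round(r,1))
E
python3 plan.py; python3 go.py 665.4 -246.8 80 166
```

```text
red centre [416.  279.1] yaw -8.75 std [ 3.35 -8.75  0.27 -0.21]
    long_trx [357.5 293.1]
    long_ana [357.8 295.1]
    bat [467.9 313.6]
    pad [462.  229.5]
    dl [459.  314.9]
blue centre [ 426.7 -310.1] yaw -10.25 std [  3.24 -10.25  -0.43  -1.33]
    long_trx [ 368.6 -294.5]
    long_ana [ 368.9 -292.6]
    bat [ 479.5 -277. ]
    pad [ 471.4 -360.9]
    dl [ 470.6 -275.4]
t 0.15 pose [210.4 507.9 205. ] [-180.    -0.   157.5] tool d [-709.2 -523.1  125. ] roll -8.5
```

>>> {"api": "send_rows", "payload": {"rows": [{"dx": -15, "dy": -11, "jaw": -1}, {"dx": -29, "dy": -21.5, "jaw": -1}, {"dx": -29, "dy": -21.5, "jaw": -1}, {"dx": -29, "dy": -21.5, "jaw": -1}, {"dx": -29, "dy": -21.5, "jaw": -1}, {"dx": -29, "dy": -21.5, "jaw": -1}, {"dx": -29, "dy": -21.5, "jaw": -1}, {"dx": -29, "dy": -21.5, "jaw": -1}, {"dx": -29, "dy": -21.5, "jaw": -1}, {"dx": -29, "dy": -21.5, "jaw": -1}, {"dx": -29, "dy": -21.5, "jaw": -1}, {"dx": -29, "dy": -21.5, "jaw": -1}], "force": 45}}

```text
invalid input at $.rows[0]: expected keys dx, dy, dz, roll, jaw
```

>>> {"api": "send_rows", "payload": {"rows": [{"dx": -29, "dy": -21.5, "jaw": -1}, {"dx": -29, "dy": -21.5, "jaw": -1}, {"dx": -29, "dy": -21.5, "jaw": -1}, {"dx": -29, "dy": -21.5, "jaw": -1}, {"dx": -29, "dy": -21.5, "jaw": -1}, {"dx": -29, "dy": -21.5, "jaw": -1}, {"dx": -29, "dy": -21.5, "jaw": -1}, {"dx": -29, "dy": -21.5, "jaw": -1}, {"dx": -29, "dy": -21.5, "jaw": -1}, {"dx": -29, "dy": -21.5, "jaw": -1}, {"dx": -29, "dy": -21.5, "jaw": -1, "roll": -4.2}, {"dx": -29, "dy": -21.5, "jaw": -1, "roll": -4.3}]}}

```text
invalid input at $.rows[0]: expected keys dx, dy, dz, roll, jaw
```

```bash
python3 go.py 665.4 -246.8 18 166
```

```text
t 0.15 pose [210.4 507.9 205. ] [-180.    -0.   157.5] tool d [-709.2 -523.1  187. ] roll -8.5
```

>>> {"api": "send_rows", "payload": {"rows": [{"dx": -15, "dy": -11, "dz": 0, "roll": 0, "jaw": -1}, {"dx": -29, "dy": -21.5, "dz": 0, "roll": 0, "jaw": -1}, {"dx": -29, "dy": -21.5, "dz": 0, "roll": 0, "jaw": -1}, {"dx": -29, "dy": -21.5, "dz": 0, "roll": 0, "jaw": -1}, {"dx": -29, "dy": -21.5, "dz": 0, "roll": 0, "jaw": -1}, {"dx": -29, "dy": -21.5, "dz": 0, "roll": 0, "jaw": -1}, {"dx": -29, "dy": -21.5, "dz": 0, "roll": 0, "jaw": -1}, {"dx": -29, "dy": -21.5, "dz": 0, "roll": 0, "jaw": -1}, {"dx": -29, "dy": -21.5, "dz": 0, "roll": 0, "jaw": -1}, {"dx": -29, "dy": -21.5, "dz": 0, "roll": 0, "jaw": -1}, {"dx": -29, "dy": -21.5, "dz": 0, "roll": 0, "jaw": -1}, {"dx": -29, "dy": -21.5, "dz": 0, "roll": 0, "jaw": -1}], "force": 45}}

```text
time_s: 1.15
ee_pos: [0.4248, 0.1499, 0.2055]
eef_rot: [3.142, 0.0, 2.749]
force: [-0.3, -0.4, 0.2]
grip_width: 0.0941
grip_force: 0.0
```

>>> {"api": "send_rows", "payload": {"rows": [{"dx": -29, "dy": -21.5, "dz": 0, "roll": 0, "jaw": -1}, {"dx": -29, "dy": -21.5, "dz": 0, "roll": 0, "jaw": -1}, {"dx": -29, "dy": -21.5, "dz": 0, "roll": 0, "jaw": -1}, {"dx": -29, "dy": -21.5, "dz": 0, "roll": 0, "jaw": -1}, {"dx": -29, "dy": -21.5, "dz": 0, "roll": 0, "jaw": -1}, {"dx": -29, "dy": -21.5, "dz": 0, "roll": 0, "jaw": -1}, {"dx": -29, "dy": -21.5, "dz": 0, "roll": 0, "jaw": -1}, {"dx": -29, "dy": -21.5, "dz": 0, "roll": 0, "jaw": -1}, {"dx": -29, "dy": -21.5, "dz": 0, "roll": 0, "jaw": -1}, {"dx": -29, "dy": -21.5, "dz": 0, "roll": 0, "jaw": -1}, {"dx": -29, "dy": -21.5, "dz": 0, "roll": 0, "jaw": -1}, {"dx": -15, "dy": -11, "dz": 0, "roll": -4.2, "jaw": -1}]}}

```text
time_s: 2.15
ee_pos: [0.6389, -0.2082, 0.2044]
eef_rot: [-3.141, -0.001, 2.819]
force: [-0.4, 0.2, 0.3]
grip_width: 0.094
grip_force: 0.0
```

```bash
python3 go.py 665.4 -246.8 18 166
```

```text
t 2.15 pose [ 638.9 -208.2  204.4] [-180.    -0.   161.5] tool d [-37.4 -28.2 186.4] roll -4.5
```

>>> {"api": "send_rows", "payload": {"rows": [{"dx": -19, "dy": -14, "dz": 0, "roll": 0, "jaw": -1}, {"dx": -18.4, "dy": -14.2, "dz": 0, "roll": 0, "jaw": -1}, {"dx": 0, "dy": 0, "dz": 20, "roll": -4.5, "jaw": -1}, {"dx": 0, "dy": 0, "dz": 30, "roll": 0, "jaw": -1}, {"dx": 0, "dy": 0, "dz": 30, "roll": 0, "jaw": -1}, {"dx": 0, "dy": 0, "dz": 25, "roll": 0, "jaw": -1}, {"dx": 0, "dy": 0, "dz": 15, "roll": 0, "jaw": -1}, {"dx": 0, "dy": 0, "dz": 0, "roll": 0, "jaw": -1}]}}

```text
time_s: 2.82
ee_pos: [0.6631, -0.2427, 0.0809]
eef_rot: [3.141, -0.007, 2.901]
force: [-0.3, 0.3, -0.6]
grip_width: 0.0937
grip_force: 0.0
```

```bash
python3 go.py 665.4 -246.8 18 166; python3 - <<'E'
from h import *
c=cam("wrist"); save("w1.png",c["frame"]); 
E
```

```text
t 2.82 pose [ 663.1 -242.7   80.9] [179.9  -0.4 166.2] tool d [-3.2 -3.4 62.9] roll 0.2
```

View pics/w1.png

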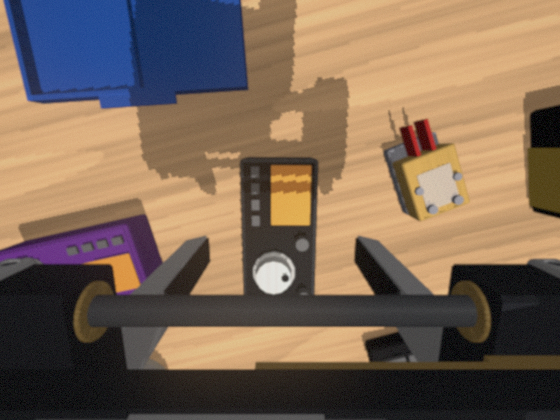

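The wrist view shows the black transceiver at (280,230), centred between the fingertips at about (200,245) and (365,245). The purple one is to the left at (75,260), and the jaws clear it. I'll descend and grip.

>>> {"api": "send_rows", "payload": {"rows": [{"dx": -3, "dy": -3.4, "dz": 5, "roll": 0, "jaw": -1}, {"dx": 0, "dy": 0, "dz": 15, "roll": 0, "jaw": -1}, {"dx": 0, "dy": 0, "dz": 20, "roll": 0, "jaw": -1}, {"dx": 0, "dy": 0, "dz": 15, "roll": 0, "jaw": -1}, {"dx": 0, "dy": 0, "dz": 8, "roll": 0, "jaw": -1}, {"dx": 0, "dy": 0, "dz": 0, "roll": 0, "jaw": -1}, {"dx": 0, "dy": 0, "dz": 0, "roll": 0, "jaw": -1}]}}

```text
time_s: 3.45
ee_pos: [0.6672, -0.2476, 0.0231]
eef_rot: [-3.141, 0.001, 2.901]
force: [0.5, -0.4, 0.8]
grip_width: 0.094
grip_force: 0.0
```

```bash
python3 go.py 665.4 -246.8 18 166
```

```text
t 3.45 pose [ 667.2 -247.6   23.1] [-180.     0.   166.2] tool d [2.  0.3 5.1] roll 0.2
```

>>> {"api": "send_rows", "payload": {"rows": [{"dx": 1, "dy": 0, "dz": 4.5, "roll": 0, "jaw": -1}, {"dx": 0, "dy": 0, "dz": 0, "roll": 0, "jaw": 1}, {"dx": 0, "dy": 0, "dz": 0, "roll": 0, "jaw": 1}, {"dx": 0, "dy": 0, "dz": 0, "roll": 0, "jaw": 1}, {"dx": 0, "dy": 0, "dz": 0, "roll": 0, "jaw": 1}, {"dx": 0, "dy": 0, "dz": 0, "roll": 0, "jaw": 1}, {"dx": 0, "dy": 0, "dz": 0, "roll": 0, "jaw": 1}, {"dx": 0, "dy": 0, "dz": 0, "roll": 0, "jaw": 1}]}}

```text
time_s: 4.12
ee_pos: [0.6661, -0.247, 0.0182]
eef_rot: [3.141, 0.0, 2.901]
force: [-0.4, 1.2, 2.0]
grip_width: 0.0595
grip_force: 45.0
```

>>> {"api": "send_rows", "payload": {"rows": [{"dx": 0, "dy": 0, "dz": -8, "roll": 0, "jaw": 1}, {"dx": 0, "dy": 0, "dz": -18, "roll": 0, "jaw": 1}, {"dx": 0, "dy": 0, "dz": -25, "roll": 0, "jaw": 1}, {"dx": 0, "dy": 0, "dz": -25, "roll": 0, "jaw": 1}, {"dx": 0, "dy": 0, "dz": -16, "roll": 0, "jaw": 1}, {"dx": 0, "dy": 0, "dz": -8, "roll": 0, "jaw": 1}, {"dx": 10, "dy": 10.5, "dz": 0, "roll": 0, "jaw": 1}, {"dx": 18, "dy": 19, "dz": 0, "roll": 0, "jaw": 1}, {"dx": 24, "dy": 25.2, "dz": 0, "roll": 0, "jaw": 1}, {"dx": 24, "dy": 25.2, "dz": 0, "roll": 0, "jaw": 1}, {"dx": 24, "dy": 25.2, "dz": 0, "roll": 0, "jaw": 1}, {"dx": 24, "dy": 25.2, "dz": 0, "roll": 0, "jaw": 1}]}}

```text
time_s: 5.12
ee_pos: [0.575, -0.0898, 0.1171]
eef_rot: [-3.141, -0.002, 2.9]
force: [0.1, 1.4, -5.2]
grip_width: 0.0597
grip_force: 45.0
```

>>> {"api": "send_rows", "payload": {"rows": [{"dx": 24, "dy": 25.2, "dz": 0, "roll": 0, "jaw": 1}, {"dx": 24, "dy": 25.2, "dz": 0, "roll": 0, "jaw": 1}, {"dx": 24, "dy": 25.2, "dz": 0, "roll": 0, "jaw": 1}, {"dx": 24, "dy": 25.2, "dz": 0, "roll": 0, "jaw": 1}, {"dx": 24, "dy": 25.2, "dz": 0, "roll": 0, "jaw": 1}, {"dx": 24, "dy": 25.2, "dz": 0, "roll": 0, "jaw": 1}, {"dx": 24, "dy": 25.2, "dz": 0, "roll": 0, "jaw": 1}, {"dx": 24, "dy": 25.2, "dz": 0, "roll": 0, "jaw": 1}, {"dx": 24, "dy": 25.2, "dz": 0, "roll": 0, "jaw": 1}, {"dx": 24, "dy": 25.2, "dz": 0, "roll": 0, "jaw": 1}, {"dx": 24, "dy": 25.2, "dz": 0, "roll": 0, "jaw": 1}, {"dx": 16, "dy": 17, "dz": 0, "roll": 0, "jaw": 1}]}}

```text
time_s: 6.12
ee_pos: [0.373, 0.2632, 0.1176]
eef_rot: [-3.141, -0.001, 2.902]
force: [0.3, 0.3, -5.0]
grip_width: 0.0595
grip_force: 45.0
```

>>> {"api": "send_rows", "payload": {"rows": [{"dx": 16, "dy": 17, "dz": 0, "roll": 3, "jaw": 1}, {"dx": 5, "dy": 5, "dz": 0, "roll": 6, "jaw": 1}, {"dx": 0, "dy": 0, "dz": 0, "roll": 7, "jaw": 1}, {"dx": 0, "dy": 0, "dz": 0, "roll": 7, "jaw": 1}, {"dx": 0, "dy": 0, "dz": 0, "roll": 7, "jaw": 1}, {"dx": 0, "dy": 0, "dz": 0, "roll": 7, "jaw": 1}, {"dx": 0, "dy": 0, "dz": 0, "roll": 7, "jaw": 1}, {"dx": 0, "dy": 0, "dz": 0, "roll": 7, "jaw": 1}, {"dx": 0, "dy": 0, "dz": 0, "roll": 7, "jaw": 1}, {"dx": 0, "dy": 0, "dz": 0, "roll": 7, "jaw": 1}, {"dx": 0, "dy": 0, "dz": 0, "roll": 7, "jaw": 1}, {"dx": 0, "dy": 0, "dz": 0, "roll": 7, "jaw": 1}]}}

```text
time_s: 7.12
ee_pos: [0.3597, 0.2877, 0.1174]
eef_rot: [-3.141, 0.001, 1.516]
force: [0.0, 0.2, -4.3]
grip_width: 0.0594
grip_force: 45.0
```

```bash
python3 go.py 357.5 293.1 23 81.25; python3 - <<'E'
from h import *
c=cam("wrist"); save("w2.png",c["frame"]); 
E
```

```text
t 7.12 pose [359.7 287.7 117.4] [-1.799e+02  1.000e-01  8.680e+01] tool d [ 5.3 -2.5 94.4] roll 5.6
```

View pics/w2.png

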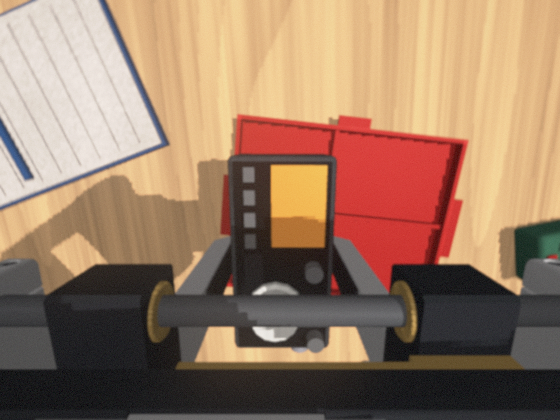

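The wrist view shows the transceiver level in the grip at (280,250), above the red tray's long bay, about 5° short of square. I'll correct that and lower it.

>>> {"api": "send_rows", "payload": {"rows": [{"dx": 5.3, "dy": -2.5, "dz": 0, "roll": 0, "jaw": 1}, {"dx": 0, "dy": 0, "dz": 10, "roll": 3, "jaw": 1}, {"dx": 0, "dy": 0, "dz": 20, "roll": 0, "jaw": 1}, {"dx": 0, "dy": 0, "dz": 20, "roll": 0, "jaw": 1}, {"dx": 0, "dy": 0, "dz": 15, "roll": 0, "jaw": 1}, {"dx": 0, "dy": 0, "dz": 7, "roll": 0, "jaw": 1}, {"dx": 0, "dy": 0, "dz": 0, "roll": 0, "jaw": 1}, {"dx": 0, "dy": 0, "dz": 0, "roll": 0, "jaw": 1}]}}

```text
time_s: 7.83
ee_pos: [0.3579, 0.2936, 0.0463]
eef_rot: [-3.141, 0.0, 1.472]
force: [0.3, 0.1, -4.6]
grip_width: 0.0597
grip_force: 45.0
```

```bash
python3 go.py 357.5 293.1 23 81.25
```

```text
t 7.83 pose [357.9 293.6  46.3] [-180.     0.    84.3] tool d [-0.6 -0.3 23.3] roll 3.1
```

>>> {"api": "send_rows", "payload": {"rows": [{"dx": -0.6, "dy": 0, "dz": 5, "roll": 3, "jaw": 1}, {"dx": 0, "dy": 0, "dz": 8, "roll": 0, "jaw": 1}, {"dx": 0, "dy": 0, "dz": 5, "roll": 0, "jaw": 1}, {"dx": 0, "dy": 0, "dz": 3, "roll": 0, "jaw": 1}, {"dx": 0, "dy": 0, "dz": 1, "roll": 0, "jaw": 1}, {"dx": 0, "dy": 0, "dz": 0.7, "roll": 0, "jaw": 1}, {"dx": 0, "dy": 0, "dz": 0, "roll": 0, "jaw": 1}, {"dx": 0, "dy": 0, "dz": 0, "roll": 0, "jaw": 1}]}}

```text
time_s: 8.5
ee_pos: [0.3579, 0.2929, 0.0234]
eef_rot: [3.141, -0.0, 1.417]
force: [0.8, -0.2, -4.7]
grip_width: 0.0598
grip_force: 45.0
```

```bash
python3 go.py 357.5 293.1 22 81.25
```

```text
t 8.5 pose [357.9 292.9  23.4] [180.   -0.   81.2] tool d [ 0.1 -0.4  1.4] roll -0.0
```

>>> {"api": "send_rows", "payload": {"rows": [{"dx": 0, "dy": 0, "dz": 0.5, "roll": 0, "jaw": 1}, {"dx": 0, "dy": 0, "dz": 0.5, "roll": 0, "jaw": 1}, {"dx": 0, "dy": 0, "dz": 0, "roll": 0, "jaw": 1}, {"dx": 0, "dy": 0, "dz": 0, "roll": 0, "jaw": 1}]}}

```text
time_s: 8.83
ee_pos: [0.3578, 0.2928, 0.0223]
eef_rot: [-3.142, -0.0, 1.417]
force: [-0.2, -0.2, -4.6]
grip_width: 0.0596
grip_force: 45.0
```

>>> {"api": "send_rows", "payload": {"rows": [{"dx": 0, "dy": 0, "dz": 0.4, "roll": 0, "jaw": 1}, {"dx": 0, "dy": 0, "dz": 0.3, "roll": 0, "jaw": 1}, {"dx": 0, "dy": 0, "dz": 0, "roll": 0, "jaw": 1}]}}

```text
time_s: 9.08
ee_pos: [0.3579, 0.2929, 0.0221]
eef_rot: [3.141, -0.0, 1.417]
force: [-4.4, -2.3, 5.1]
grip_width: 0.0598
grip_force: 45.0
```

>>> {"api": "send_rows", "payload": {"rows": [{"dx": 0, "dy": 0, "dz": 0, "roll": 0, "jaw": -0.55}, {"dx": 0, "dy": 0, "dz": 0, "roll": 0, "jaw": -0.55}, {"dx": 0, "dy": 0, "dz": 0, "roll": 0, "jaw": -0.55}, {"dx": 0, "dy": 0, "dz": 0, "roll": 0, "jaw": -0.55}, {"dx": 0, "dy": 0, "dz": -5, "roll": 0, "jaw": -0.55}, {"dx": 0, "dy": 0, "dz": -10, "roll": 0, "jaw": -0.55}, {"dx": 0, "dy": 0, "dz": -20, "roll": 0, "jaw": -0.55}, {"dx": 0, "dy": 0, "dz": -30, "roll": 0, "jaw": -0.55}, {"dx": 0, "dy": 0, "dz": -35, "roll": 0, "jaw": -1}, {"dx": 0, "dy": 0, "dz": -20, "roll": 0, "jaw": -1}, {"dx": -10, "dy": 14.5, "dz": 0, "roll": 0, "jaw": -1}, {"dx": -18, "dy": 26, "dz": 0, "roll": 0, "jaw": -1}]}}

```text
time_s: 10.08
ee_pos: [0.3934, 0.2601, 0.1441]
eef_rot: [3.139, -0.003, 1.42]
force: [0.8, -0.8, 0.4]
grip_width: 0.0931
grip_force: 0.0
```

>>> {"api": "send_rows", "payload": {"rows": [{"dx": -20, "dy": 29, "dz": 0, "roll": 0, "jaw": -1}, {"dx": -20, "dy": 29, "dz": 0, "roll": 0, "jaw": -1}, {"dx": -20, "dy": 29, "dz": 0, "roll": 0, "jaw": -1}, {"dx": -20, "dy": 29, "dz": 0, "roll": 0, "jaw": -1}, {"dx": -20, "dy": 29, "dz": 0, "roll": 0, "jaw": -1}, {"dx": -20, "dy": 29, "dz": 0, "roll": 0, "jaw": -1}, {"dx": -20, "dy": 29, "dz": 0, "roll": 0, "jaw": -1}, {"dx": -20, "dy": 29, "dz": 0, "roll": 0, "jaw": -1}, {"dx": -20, "dy": 29, "dz": 0, "roll": 0, "jaw": -1}, {"dx": -20, "dy": 29, "dz": 0, "roll": 0, "jaw": -1}, {"dx": -11, "dy": 17, "dz": 0, "roll": 0, "jaw": -1}, {"dx": 0, "dy": 0, "dz": 0, "roll": -7, "jaw": -1}]}}

```text
time_s: 11.08
ee_pos: [0.6664, 0.0003, 0.1419]
eef_rot: [3.141, 0.0, 1.534]
force: [-1.2, 0.8, 0.1]
grip_width: 0.0942
grip_force: 0.0
```

>>> {"api": "send_rows", "payload": {"rows": [{"dx": 0, "dy": 0, "dz": 0, "roll": -7, "jaw": -1}, {"dx": 0, "dy": 0, "dz": 0, "roll": -7, "jaw": -1}, {"dx": 0, "dy": 0, "dz": 0, "roll": -7, "jaw": -1}, {"dx": 0, "dy": 0, "dz": 0, "roll": -7, "jaw": -1}, {"dx": 0, "dy": 0, "dz": 0, "roll": -7, "jaw": -1}, {"dx": 0, "dy": 0, "dz": 0, "roll": -7, "jaw": -1}, {"dx": 0, "dy": 0, "dz": 0, "roll": -7, "jaw": -1}, {"dx": 0, "dy": 0, "dz": 0, "roll": -7, "jaw": -1}, {"dx": 0, "dy": 0, "dz": 0, "roll": -7, "jaw": -1}, {"dx": 0, "dy": 0, "dz": 0, "roll": -7, "jaw": -1}, {"dx": 0, "dy": 0, "dz": 0, "roll": -7, "jaw": -1}, {"dx": 0, "dy": 0, "dz": 0, "roll": -7, "jaw": -1}]}}

```text
time_s: 12.08
ee_pos: [0.6646, 0.0034, 0.1427]
eef_rot: [3.142, 0.001, 3.011]
force: [0.1, 0.4, 0.2]
grip_width: 0.0941
grip_force: 0.0
```

```bash
python3 go.py 664.7 3.5 18 178.9; python3 - <<'E'
from h import *
c=cam("top"); save("t2.png",c["frame"][180:340,60:460],2); 
E
```

```text
t 12.08 pose [664.6   3.4 142.7] [180.    0.  172.5] tool d [-1.000e-01  1.000e-01  1.247e+02] roll -6.4
```

View pics/t2.png

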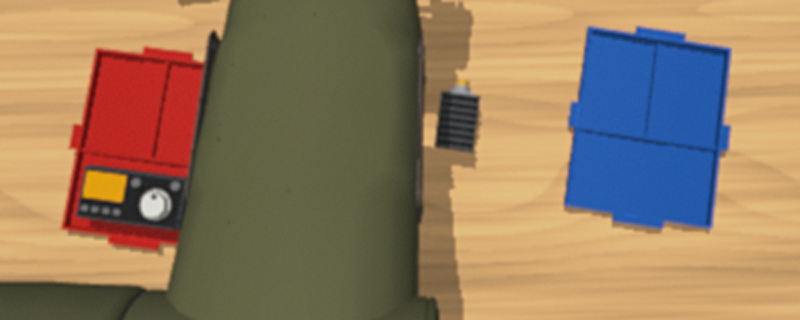

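The crop shows the transceiver lying in the red tray's long bay at crop (130,197), square to the walls. The battery is next.

>>> {"api": "send_rows", "payload": {"rows": [{"dx": 0, "dy": 0, "dz": 10, "roll": -6.4, "jaw": -1}, {"dx": 0, "dy": 0, "dz": 20, "roll": 0, "jaw": -1}, {"dx": 0, "dy": 0, "dz": 25, "roll": 0, "jaw": -1}, {"dx": 0, "dy": 0, "dz": 25, "roll": 0, "jaw": -1}, {"dx": 0, "dy": 0, "dz": 20, "roll": 0, "jaw": -1}, {"dx": 0, "dy": 0, "dz": 13, "roll": 0, "jaw": -1}, {"dx": 0, "dy": 0, "dz": 6, "roll": 0, "jaw": -1}, {"dx": 0, "dy": 0, "dz": 0, "roll": 0, "jaw": -1}, {"dx": 0, "dy": 0, "dz": 0, "roll": 0, "jaw": -1}]}}

```text
time_s: 12.88
ee_pos: [0.6652, 0.0034, 0.0237]
eef_rot: [-3.142, 0.001, 3.116]
force: [-0.5, 0.3, -0.7]
grip_width: 0.0941
grip_force: 0.0
```

```bash
python3 go.py 664.7 3.5 18 178.9
```

```text
t 12.88 pose [665.2   3.4  23.7] [-1.800e+02  1.000e-01  1.786e+02] tool d [0.5 0.1 5.7] roll -0.3
```

>>> {"api": "send_rows", "payload": {"rows": [{"dx": 0, "dy": 0, "dz": 5.5, "roll": 0, "jaw": -1}, {"dx": 0, "dy": 0, "dz": 0, "roll": 0, "jaw": 1}, {"dx": 0, "dy": 0, "dz": 0, "roll": 0, "jaw": 1}, {"dx": 0, "dy": 0, "dz": 0, "roll": 0, "jaw": 1}, {"dx": 0, "dy": 0, "dz": 0, "roll": 0, "jaw": 1}, {"dx": 0, "dy": 0, "dz": 0, "roll": 0, "jaw": 1}, {"dx": 0, "dy": 0, "dz": 0, "roll": 0, "jaw": 1}, {"dx": 0, "dy": 0, "dz": 0, "roll": 0, "jaw": 1}, {"dx": 0, "dy": 0, "dz": 0, "roll": 0, "jaw": 1}]}}

```text
time_s: 13.63
ee_pos: [0.6646, 0.0036, 0.0171]
eef_rot: [3.141, 0.0, 3.117]
force: [-1.0, 1.9, 0.7]
grip_width: 0.0498
grip_force: 45.0
```

>>> {"api": "send_rows", "payload": {"rows": [{"dx": 0, "dy": 0, "dz": -8, "roll": 0, "jaw": 1}, {"dx": 0, "dy": 0, "dz": -18, "roll": 0, "jaw": 1}, {"dx": 0, "dy": 0, "dz": -25, "roll": 0, "jaw": 1}, {"dx": 0, "dy": 0, "dz": -25, "roll": 0, "jaw": 1}, {"dx": 0, "dy": 0, "dz": -16, "roll": 0, "jaw": 1}, {"dx": 0, "dy": 0, "dz": -8, "roll": 0, "jaw": 1}, {"dx": 6.5, "dy": 10, "dz": 0, "roll": 0, "jaw": 1}, {"dx": 13, "dy": 19, "dz": 0, "roll": 0, "jaw": 1}, {"dx": 17, "dy": 25.5, "dz": 0, "roll": 0, "jaw": 1}, {"dx": 17, "dy": 25.5, "dz": 0, "roll": 0, "jaw": 1}, {"dx": 17, "dy": 25.5, "dz": 0, "roll": 0, "jaw": 1}, {"dx": 17, "dy": 25.5, "dz": 0, "roll": 0, "jaw": 1}]}}

```text
time_s: 14.63
ee_pos: [0.5782, 0.1379, 0.1154]
eef_rot: [-3.141, -0.003, 3.117]
force: [1.3, 0.1, -3.9]
grip_width: 0.0499
grip_force: 45.0
```

>>> {"api": "send_rows", "payload": {"rows": [{"dx": 17, "dy": 25.5, "dz": 0, "roll": 0, "jaw": 1}, {"dx": 17, "dy": 25.5, "dz": 0, "roll": 0, "jaw": 1}, {"dx": 17, "dy": 25.5, "dz": 0, "roll": 0, "jaw": 1}, {"dx": 17, "dy": 25.5, "dz": 0, "roll": 0, "jaw": 1}, {"dx": 17, "dy": 25.5, "dz": 0, "roll": 0, "jaw": 1}, {"dx": 17, "dy": 25.5, "dz": 0, "roll": 0, "jaw": 1}, {"dx": 11, "dy": 15, "dz": 0, "roll": 0, "jaw": 1}, {"dx": 4, "dy": 6, "dz": 0, "roll": 0, "jaw": 1}, {"dx": 0, "dy": 0, "dz": 0, "roll": 3.5, "jaw": 1}, {"dx": 0, "dy": 0, "dz": 0, "roll": 3.8, "jaw": 1}, {"dx": 0, "dy": 0, "dz": 0, "roll": 0, "jaw": 1}, {"dx": 0, "dy": 0, "dz": 0, "roll": 0, "jaw": 1}]}}

```text
time_s: 15.63
ee_pos: [0.4673, 0.3129, 0.1163]
eef_rot: [-3.141, -0.001, 2.991]
force: [1.0, -1.1, -4.7]
grip_width: 0.0499
grip_force: 45.0
```

```bash
python3 go.py 468 313.6 22 171.25
```

```text
t 15.63 pose [467.3 312.9 116.3] [-1.799e+02 -1.000e-01  1.714e+02] tool d [-0.6  0.8 94.3] roll 0.1
```

>>> {"api": "send_rows", "payload": {"rows": [{"dx": -0.6, "dy": 0.7, "dz": 10, "roll": 0, "jaw": 1}, {"dx": 0, "dy": 0, "dz": 20, "roll": 0, "jaw": 1}, {"dx": 0, "dy": 0, "dz": 22, "roll": 0, "jaw": 1}, {"dx": 0, "dy": 0, "dz": 18, "roll": 0, "jaw": 1}, {"dx": 0, "dy": 0, "dz": 12, "roll": 0, "jaw": 1}, {"dx": 0, "dy": 0, "dz": 6, "roll": 0, "jaw": 1}, {"dx": 0, "dy": 0, "dz": 3, "roll": 0, "jaw": 1}, {"dx": 0, "dy": 0, "dz": 1, "roll": 0, "jaw": 1}, {"dx": 0, "dy": 0, "dz": 0.5, "roll": 0, "jaw": 1}, {"dx": 0, "dy": 0, "dz": 0, "roll": 0, "jaw": 1}, {"dx": 0, "dy": 0, "dz": 0, "roll": 0, "jaw": 1}]}}

```text
time_s: 16.55
ee_pos: [0.4687, 0.3142, 0.0253]
eef_rot: [3.141, 0.001, 2.99]
force: [-0.0, 0.2, -3.5]
grip_width: 0.0495
grip_force: 45.0
```

>>> {"api": "send_rows", "payload": {"rows": [{"dx": 0, "dy": 0, "dz": 0.5, "roll": 0, "jaw": 1}, {"dx": 0, "dy": 0, "dz": 0.5, "roll": 0, "jaw": 1}, {"dx": 0, "dy": 0, "dz": 0, "roll": 0, "jaw": 1}]}}

```text
time_s: 16.8
ee_pos: [0.4684, 0.314, 0.0236]
eef_rot: [3.141, 0.0, 2.99]
force: [0.1, 0.6, -3.9]
grip_width: 0.0499
grip_force: 45.0
```

>>> {"api": "send_rows", "payload": {"rows": [{"dx": 0, "dy": 0, "dz": 0.7, "roll": 0, "jaw": 1}, {"dx": 0, "dy": 0, "dz": 0.5, "roll": 0, "jaw": 1}, {"dx": 0, "dy": 0, "dz": 0, "roll": 0, "jaw": 1}, {"dx": 0, "dy": 0, "dz": 0, "roll": 0, "jaw": 1}]}}

```text
time_s: 17.13
ee_pos: [0.4683, 0.314, 0.0223]
eef_rot: [-3.141, -0.0, 2.99]
force: [-0.5, -0.4, -4.1]
grip_width: 0.0496
grip_force: 45.0
```

>>> {"api": "send_rows", "payload": {"rows": [{"dx": 0, "dy": 0, "dz": 0.5, "roll": 0, "jaw": 1}, {"dx": 0, "dy": 0, "dz": 0, "roll": 0, "jaw": 1}, {"dx": 0, "dy": 0, "dz": 0, "roll": 0, "jaw": 1}]}}

```text
time_s: 17.38
ee_pos: [0.4683, 0.314, 0.0218]
eef_rot: [-3.141, -0.0, 2.99]
force: [0.5, -0.7, -4.3]
grip_width: 0.0496
grip_force: 45.0
```

>>> {"api": "send_rows", "payload": {"rows": [{"dx": 0, "dy": 0, "dz": 0.4, "roll": 0, "jaw": 1}, {"dx": 0, "dy": 0, "dz": 0.3, "roll": 0, "jaw": 1}, {"dx": 0, "dy": 0, "dz": 0, "roll": 0, "jaw": 1}]}}

```text
time_s: 17.63
ee_pos: [0.4684, 0.314, 0.0211]
eef_rot: [-3.142, 0.0, 2.99]
force: [0.3, -0.1, -4.6]
grip_width: 0.0495
grip_force: 45.0
```

>>> {"api": "send_rows", "payload": {"rows": [{"dx": 0, "dy": 0, "dz": 0.4, "roll": 0, "jaw": 1}, {"dx": 0, "dy": 0, "dz": 0.2, "roll": 0, "jaw": 1}, {"dx": 0, "dy": 0, "dz": 0, "roll": 0, "jaw": 1}]}}

```text
time_s: 17.88
ee_pos: [0.4684, 0.314, 0.0211]
eef_rot: [3.142, 0.0, 2.99]
force: [-3.9, -2.7, 4.9]
grip_width: 0.0497
grip_force: 45.0
```

>>> {"api": "send_rows", "payload": {"rows": [{"dx": 0, "dy": 0, "dz": 0, "roll": 0, "jaw": -0.4}, {"dx": 0, "dy": 0, "dz": 0, "roll": 0, "jaw": -0.4}, {"dx": 0, "dy": 0, "dz": 0, "roll": 0, "jaw": -0.4}, {"dx": 0, "dy": 0, "dz": 0, "roll": 0, "jaw": -0.4}, {"dx": 0, "dy": 0, "dz": -5, "roll": 0, "jaw": -0.4}, {"dx": 0, "dy": 0, "dz": -10, "roll": 0, "jaw": -0.4}, {"dx": 0, "dy": 0, "dz": -20, "roll": 0, "jaw": -0.4}, {"dx": 0, "dy": 0, "dz": -30, "roll": 0, "jaw": -0.4}, {"dx": 0, "dy": 0, "dz": -35, "roll": 0, "jaw": -1}, {"dx": 0, "dy": 0, "dz": -20, "roll": 0, "jaw": -1}, {"dx": -9, "dy": -15, "dz": 0, "roll": 0, "jaw": -1}, {"dx": -18, "dy": -29.5, "dz": 0, "roll": 0, "jaw": -1}]}}

```text
time_s: 18.88
ee_pos: [0.4883, 0.2677, 0.1432]
eef_rot: [3.139, 0.003, 2.993]
force: [0.9, -0.5, 0.6]
grip_width: 0.0891
grip_force: 0.0
```

>>> {"api": "send_rows", "payload": {"rows": [{"dx": -18, "dy": -29.5, "dz": 0, "roll": 0, "jaw": -1}, {"dx": -18, "dy": -29.5, "dz": 0, "roll": 0, "jaw": -1}, {"dx": -18, "dy": -29.5, "dz": 0, "roll": 0, "jaw": -1}, {"dx": -18, "dy": -29.5, "dz": 0, "roll": 0, "jaw": -1}, {"dx": -18, "dy": -29.5, "dz": 0, "roll": 0, "jaw": -1}, {"dx": -18, "dy": -29.5, "dz": 0, "roll": 0, "jaw": -1}, {"dx": -18, "dy": -29.5, "dz": 0, "roll": 0, "jaw": -1}, {"dx": -18, "dy": -29.5, "dz": 0, "roll": 0, "jaw": -1}, {"dx": -18, "dy": -29.5, "dz": 0, "roll": 0, "jaw": -1}, {"dx": -18, "dy": -29.5, "dz": 0, "roll": 0, "jaw": -1}, {"dx": -18, "dy": -29.5, "dz": 0, "roll": 0, "jaw": -1}, {"dx": -18, "dy": -29.5, "dz": 0, "roll": 0, "jaw": -1}]}}

```text
time_s: 19.88
ee_pos: [0.6487, -0.1185, 0.1418]
eef_rot: [-3.142, 0.001, 2.99]
force: [-0.6, 0.6, -0.6]
grip_width: 0.0938
grip_force: 0.0
```

>>> {"api": "send_rows", "payload": {"rows": [{"dx": -2, "dy": -3, "dz": 0, "roll": 0, "jaw": -1}, {"dx": 0, "dy": 0, "dz": 0, "roll": -6, "jaw": -1}, {"dx": 0, "dy": 0, "dz": 0, "roll": -6, "jaw": -1}, {"dx": 0, "dy": 0, "dz": 0, "roll": -5.3, "jaw": -1}, {"dx": 0, "dy": 0, "dz": 20, "roll": 0, "jaw": -1}, {"dx": 0, "dy": 0, "dz": 25, "roll": 0, "jaw": -1}, {"dx": 0, "dy": 0, "dz": 15, "roll": 0, "jaw": -1}, {"dx": 0, "dy": 0, "dz": 0, "roll": 0, "jaw": -1}, {"dx": 0, "dy": 0, "dz": 0, "roll": 0, "jaw": -1}]}}

```text
time_s: 20.63
ee_pos: [0.6497, -0.1197, 0.0811]
eef_rot: [3.141, -0.0, -2.991]
force: [0.3, 0.0, 0.6]
grip_width: 0.094
grip_force: 0.0
```

```bash
python3 go.py 649.6 -119.7 18 188.6; python3 - <<'E'
from h import *
c=cam("wrist"); save("w3.png",c["frame"]); 
c=cam("top"); save("t3.png",c["frame"][190:320,80:190],4)
E
```

```text
t 20.63 pose [ 649.7 -119.7   81.1] [ 180.    -0.  -171.4] tool d [ 0.1  0.  63.1] roll 0.0
```

View pics/w3.png

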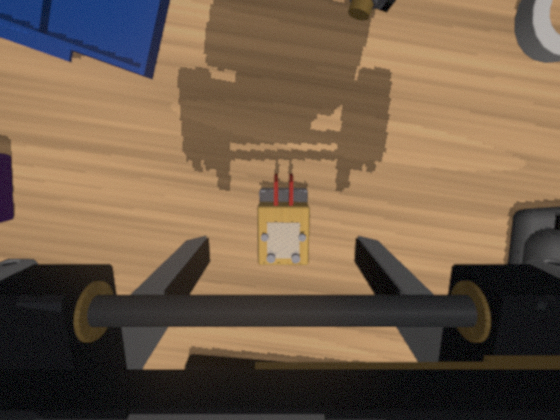

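View pics/t3.png

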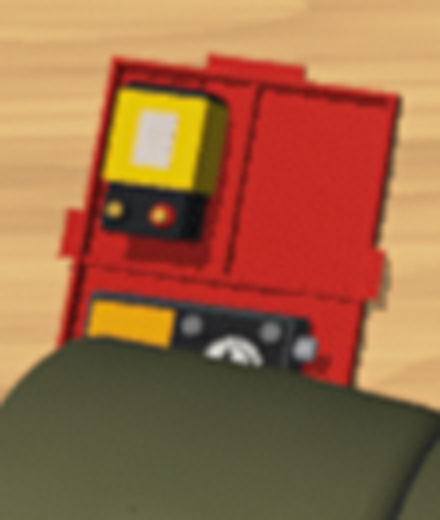

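The wrist view shows the paddle at (283,235), centred between the fingers, with its red finger pieces at (283,190) pointing to the robot. The crop shows the battery standing in the +y short bay at (160,165), clear of the rib. I'll take the paddle.

>>> {"api": "send_rows", "payload": {"rows": [{"dx": 0, "dy": 0, "dz": 10, "roll": 0, "jaw": -1}, {"dx": 0, "dy": 0, "dz": 20, "roll": 0, "jaw": -1}, {"dx": 0, "dy": 0, "dz": 18, "roll": 0, "jaw": -1}, {"dx": 0, "dy": 0, "dz": 10, "roll": 0, "jaw": -1}, {"dx": 0, "dy": 0, "dz": 4.5, "roll": 0, "jaw": -1}, {"dx": 0, "dy": 0, "dz": 0, "roll": 0, "jaw": -1}, {"dx": 0, "dy": 0, "dz": 0, "roll": 0, "jaw": -1}]}}

```text
time_s: 21.32
ee_pos: [0.6502, -0.1201, 0.0189]
eef_rot: [-3.141, 0.001, -2.992]
force: [0.5, 0.8, 0.7]
grip_width: 0.0937
grip_force: 0.0
```

>>> {"api": "send_rows", "payload": {"rows": [{"dx": 0, "dy": 0, "dz": 0, "roll": 0, "jaw": 1}, {"dx": 0, "dy": 0, "dz": 0, "roll": 0, "jaw": 1}, {"dx": 0, "dy": 0, "dz": 0, "roll": 0, "jaw": 1}, {"dx": 0, "dy": 0, "dz": 0, "roll": 0, "jaw": 1}, {"dx": 0, "dy": 0, "dz": 0, "roll": 0, "jaw": 1}, {"dx": 0, "dy": 0, "dz": 0, "roll": 0, "jaw": 1}, {"dx": 0, "dy": 0, "dz": 0, "roll": 0, "jaw": 1}, {"dx": 0, "dy": 0, "dz": 0, "roll": 0, "jaw": 1}, {"dx": 0, "dy": 0, "dz": 0, "roll": 0, "jaw": 1}]}}

```text
time_s: 22.07
ee_pos: [0.6497, -0.1198, 0.0181]
eef_rot: [3.141, -0.0, -2.992]
force: [-0.3, 2.0, 0.1]
grip_width: 0.0419
grip_force: 45.0
```

>>> {"api": "send_rows", "payload": {"rows": [{"dx": 0, "dy": 0, "dz": -8, "roll": 0, "jaw": 1}, {"dx": 0, "dy": 0, "dz": -18, "roll": 0, "jaw": 1}, {"dx": 0, "dy": 0, "dz": -25, "roll": 0, "jaw": 1}, {"dx": 0, "dy": 0, "dz": -25, "roll": 0, "jaw": 1}, {"dx": 0, "dy": 0, "dz": -16, "roll": 0, "jaw": 1}, {"dx": 0, "dy": 0, "dz": -8, "roll": 0, "jaw": 1}, {"dx": 4, "dy": 11, "dz": 0, "roll": 0, "jaw": 1}, {"dx": 8, "dy": 22, "dz": 0, "roll": 0, "jaw": 1}, {"dx": 10.5, "dy": 29.5, "dz": 0, "roll": 0, "jaw": 1}, {"dx": 10.5, "dy": 29.5, "dz": 0, "roll": 0, "jaw": 1}, {"dx": 10.5, "dy": 29.5, "dz": 0, "roll": 0, "jaw": 1}, {"dx": 10.5, "dy": 29.5, "dz": 0, "roll": 0, "jaw": 1}]}}

```text
time_s: 23.07
ee_pos: [0.5724, 0.0223, 0.1174]
eef_rot: [3.141, -0.001, -2.992]
force: [0.3, 0.1, -4.0]
grip_width: 0.0418
grip_force: 45.0
```

>>> {"api": "send_rows", "payload": {"rows": [{"dx": 10.5, "dy": 29.5, "dz": 0, "roll": 0, "jaw": 1}, {"dx": 10.5, "dy": 29.5, "dz": 0, "roll": 0, "jaw": 1}, {"dx": 10.5, "dy": 29.5, "dz": 0, "roll": 0, "jaw": 1}, {"dx": 10.5, "dy": 29.5, "dz": 0, "roll": 0, "jaw": 1}, {"dx": 10.5, "dy": 29.5, "dz": 0, "roll": 0, "jaw": 1}, {"dx": 10.5, "dy": 29.5, "dz": 0, "roll": 0, "jaw": 1}, {"dx": 10.5, "dy": 29.5, "dz": 0, "roll": 0, "jaw": 1}, {"dx": 6, "dy": 16, "dz": 0, "roll": 0, "jaw": 1}, {"dx": 0, "dy": 0, "dz": 0, "roll": 6, "jaw": 1}, {"dx": 0, "dy": 0, "dz": 0, "roll": 6, "jaw": 1}, {"dx": 0, "dy": 0, "dz": 0, "roll": 5.3, "jaw": 1}, {"dx": 0, "dy": 0, "dz": 0, "roll": 0, "jaw": 1}]}}

```text
time_s: 24.07
ee_pos: [0.4615, 0.2293, 0.1175]
eef_rot: [-3.141, -0.001, 2.986]
force: [-0.2, -0.6, -4.7]
grip_width: 0.0416
grip_force: 45.0
```

```bash
python3 go.py 462 229.5 22 171.25
```

```text
t 24.07 pose [461.5 229.3 117.5] [-1.800e+02 -1.000e-01  1.711e+02] tool d [-0.4  0.3 95.5] roll -0.2
```

>>> {"api": "send_rows", "payload": {"rows": [{"dx": -0.4, "dy": 0.3, "dz": 10, "roll": 0, "jaw": 1}, {"dx": 0, "dy": 0, "dz": 20, "roll": 0, "jaw": 1}, {"dx": 0, "dy": 0, "dz": 22, "roll": 0, "jaw": 1}, {"dx": 0, "dy": 0, "dz": 18, "roll": 0, "jaw": 1}, {"dx": 0, "dy": 0, "dz": 12, "roll": 0, "jaw": 1}, {"dx": 0, "dy": 0, "dz": 7, "roll": 0, "jaw": 1}, {"dx": 0, "dy": 0, "dz": 3, "roll": 0, "jaw": 1}, {"dx": 0, "dy": 0, "dz": 1, "roll": 0, "jaw": 1}, {"dx": 0, "dy": 0, "dz": 0.8, "roll": 0, "jaw": 1}, {"dx": 0, "dy": 0, "dz": 0, "roll": 0, "jaw": 1}, {"dx": 0, "dy": 0, "dz": 0, "roll": 0, "jaw": 1}]}}

```text
time_s: 24.98
ee_pos: [0.4627, 0.2297, 0.0248]
eef_rot: [3.141, 0.001, 2.99]
force: [0.5, -0.4, -4.9]
grip_width: 0.0415
grip_force: 45.0
```

>>> {"api": "send_rows", "payload": {"rows": [{"dx": 0, "dy": 0, "dz": 0.5, "roll": 0, "jaw": 1}, {"dx": 0, "dy": 0, "dz": 0.3, "roll": 0, "jaw": 1}, {"dx": 0, "dy": 0, "dz": 0, "roll": 0, "jaw": 1}]}}

```text
time_s: 25.23
ee_pos: [0.4624, 0.2296, 0.0236]
eef_rot: [3.141, 0.0, 2.99]
force: [0.2, 0.0, -4.0]
grip_width: 0.0417
grip_force: 45.0
```

>>> {"api": "send_rows", "payload": {"rows": [{"dx": 0, "dy": 0, "dz": 0.6, "roll": 0, "jaw": 1}, {"dx": 0, "dy": 0, "dz": 0.4, "roll": 0, "jaw": 1}, {"dx": 0, "dy": 0, "dz": 0, "roll": 0, "jaw": 1}, {"dx": 0, "dy": 0, "dz": 0, "roll": 0, "jaw": 1}]}}

```text
time_s: 25.57
ee_pos: [0.4624, 0.2296, 0.0224]
eef_rot: [-3.142, -0.0, 2.99]
force: [0.6, -0.6, -3.7]
grip_width: 0.0416
grip_force: 45.0
```

>>> {"api": "send_rows", "payload": {"rows": [{"dx": 0, "dy": 0, "dz": 0.4, "roll": 0, "jaw": 1}, {"dx": 0, "dy": 0, "dz": 0, "roll": 0, "jaw": 1}, {"dx": 0, "dy": 0, "dz": 0, "roll": 0, "jaw": 1}]}}

```text
time_s: 25.82
ee_pos: [0.4624, 0.2296, 0.022]
eef_rot: [-3.142, -0.0, 2.99]
force: [-0.6, -0.1, -5.6]
grip_width: 0.0419
grip_force: 45.0
```

>>> {"api": "send_rows", "payload": {"rows": [{"dx": 0, "dy": 0, "dz": 0.4, "roll": 0, "jaw": 1}, {"dx": 0, "dy": 0, "dz": 0.2, "roll": 0, "jaw": 1}, {"dx": 0, "dy": 0, "dz": 0, "roll": 0, "jaw": 1}]}}

```text
time_s: 26.07
ee_pos: [0.4624, 0.2296, 0.022]
eef_rot: [3.142, 0.0, 2.99]
force: [-3.4, -2.6, 5.3]
grip_width: 0.0413
grip_force: 45.0
```

>>> {"api": "send_rows", "payload": {"rows": [{"dx": 0, "dy": 0, "dz": 0, "roll": 0, "jaw": -0.23}, {"dx": 0, "dy": 0, "dz": 0, "roll": 0, "jaw": -0.23}, {"dx": 0, "dy": 0, "dz": 0, "roll": 0, "jaw": -0.23}, {"dx": 0, "dy": 0, "dz": 0, "roll": 0, "jaw": -0.23}, {"dx": 0, "dy": 0, "dz": -5, "roll": 0, "jaw": -0.23}, {"dx": 0, "dy": 0, "dz": -10, "roll": 0, "jaw": -0.23}, {"dx": 0, "dy": 0, "dz": -20, "roll": 0, "jaw": -0.23}, {"dx": 0, "dy": 0, "dz": -30, "roll": 0, "jaw": -0.23}, {"dx": 0, "dy": 0, "dz": -35, "roll": 0, "jaw": -0.23}, {"dx": 0, "dy": 0, "dz": -20, "roll": 0, "jaw": -1}, {"dx": -15, "dy": 3, "dz": 0, "roll": 0, "jaw": -1}, {"dx": -27, "dy": 5, "dz": 0, "roll": 0, "jaw": -1}]}}

```text
time_s: 27.07
ee_pos: [0.5051, 0.2317, 0.1446]
eef_rot: [3.14, 0.003, 2.991]
force: [0.5, 0.2, -0.0]
grip_width: 0.0745
grip_force: 0.0
```

>>> {"api": "send_rows", "payload": {"rows": [{"dx": -30, "dy": 6, "dz": 0, "roll": 0, "jaw": -1}, {"dx": -30, "dy": 6, "dz": 0, "roll": 0, "jaw": -1}, {"dx": -30, "dy": 6, "dz": 0, "roll": 0, "jaw": -1}, {"dx": -30, "dy": 6, "dz": 0, "roll": 0, "jaw": -1}, {"dx": -24, "dy": 4, "dz": 0, "roll": 0, "jaw": -1}, {"dx": -10, "dy": 1, "dz": 0, "roll": 0, "jaw": -1}, {"dx": 0, "dy": 0, "dz": 0, "roll": -6.2, "jaw": -1}, {"dx": 0, "dy": 0, "dz": 0, "roll": -6.2, "jaw": -1}, {"dx": 0, "dy": 0, "dz": 0, "roll": -6.2, "jaw": -1}, {"dx": 0, "dy": 0, "dz": 30, "roll": 0, "jaw": -1}, {"dx": 0, "dy": 0, "dz": 30, "roll": 0, "jaw": -1}, {"dx": 0, "dy": 0, "dz": 0, "roll": 0, "jaw": -1}]}}

```text
time_s: 28.07
ee_pos: [0.6593, 0.2358, 0.0762]
eef_rot: [-3.141, -0.008, -2.969]
force: [-0.9, 0.2, -1.5]
grip_width: 0.0937
grip_force: 0.0
```

```bash
python3 go.py 662.4 236.6 18 190; python3 - <<'E'
from h import *
c=cam("wrist"); save("w4.png",c["frame"]); 
E
```

```text
t 28.07 pose [659.3 235.8  76.2] [-179.9   -0.5 -170.1] tool d [-3.2  0.3 58.2] roll -0.1
```

View pics/w4.png

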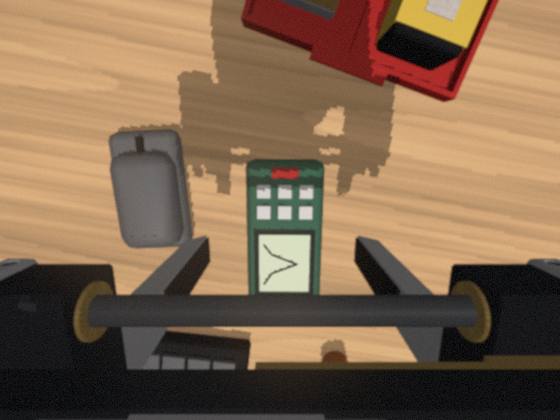

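The wrist view shows the analyser at (285,235), centred between the fingers, with the mouse at (150,190) left of the left finger. I'll narrow the jaw a little for clearance and descend.

>>> {"api": "send_rows", "payload": {"rows": [{"dx": -1, "dy": 0, "dz": 5, "roll": 0, "jaw": -0.7}, {"dx": 0, "dy": 0, "dz": 15, "roll": 0, "jaw": -0.7}, {"dx": 0, "dy": 0, "dz": 15, "roll": 0, "jaw": -0.7}, {"dx": 0, "dy": 0, "dz": 12, "roll": 0, "jaw": -0.7}, {"dx": 0, "dy": 0, "dz": 8, "roll": 0, "jaw": -0.7}, {"dx": 0, "dy": 0, "dz": 0, "roll": 0, "jaw": -0.7}, {"dx": 0, "dy": 0, "dz": 0, "roll": 0, "jaw": -0.7}, {"dx": 0, "dy": 0, "dz": 0, "roll": 0, "jaw": -0.7}]}}

```text
time_s: 28.78
ee_pos: [0.6633, 0.2369, 0.0277]
eef_rot: [3.141, 0.002, -2.969]
force: [0.8, 0.9, 0.5]
grip_width: 0.0803
grip_force: 0.0
```

```bash
python3 go.py 662.4 236.6 18 190
```

```text
t 28.78 pose [663.3 236.9  27.7] [ 1.800e+02  1.000e-01 -1.701e+02] tool d [ 0.9 -0.1  9.7] roll -0.1
```

>>> {"api": "send_rows", "payload": {"rows": [{"dx": 0.5, "dy": 0, "dz": 6, "roll": 0, "jaw": -0.7}, {"dx": 0, "dy": 0, "dz": 3.2, "roll": 0, "jaw": -0.7}, {"dx": 0, "dy": 0, "dz": 0, "roll": 0, "jaw": -0.7}, {"dx": 0, "dy": 0, "dz": 0, "roll": 0, "jaw": 1}, {"dx": 0, "dy": 0, "dz": 0, "roll": 0, "jaw": 1}, {"dx": 0, "dy": 0, "dz": 0, "roll": 0, "jaw": 1}, {"dx": 0, "dy": 0, "dz": 0, "roll": 0, "jaw": 1}, {"dx": 0, "dy": 0, "dz": 0, "roll": 0, "jaw": 1}, {"dx": 0, "dy": 0, "dz": 0, "roll": 0, "jaw": 1}, {"dx": 0, "dy": 0, "dz": 0, "roll": 0, "jaw": 1}, {"dx": 0, "dy": 0, "dz": 0, "roll": 0, "jaw": 1}]}}

```text
time_s: 29.7
ee_pos: [0.6623, 0.2368, 0.0174]
eef_rot: [3.141, 0.0, -2.969]
force: [-0.8, 1.8, 0.7]
grip_width: 0.0597
grip_force: 45.0
```

>>> {"api": "send_rows", "payload": {"rows": [{"dx": 0, "dy": 0, "dz": -8, "roll": 0, "jaw": 1}, {"dx": 0, "dy": 0, "dz": -18, "roll": 0, "jaw": 1}, {"dx": 0, "dy": 0, "dz": -25, "roll": 0, "jaw": 1}, {"dx": 0, "dy": 0, "dz": -25, "roll": 0, "jaw": 1}, {"dx": 0, "dy": 0, "dz": -16, "roll": 0, "jaw": 1}, {"dx": 0, "dy": 0, "dz": -8, "roll": 0, "jaw": 1}, {"dx": 6, "dy": -7.5, "dz": 0, "roll": 0, "jaw": 1}, {"dx": 14, "dy": -17, "dz": 0, "roll": 0, "jaw": 1}, {"dx": 23, "dy": -28.5, "dz": 0, "roll": 0, "jaw": 1}, {"dx": 23, "dy": -28.5, "dz": 0, "roll": 0, "jaw": 1}, {"dx": 23, "dy": -28.5, "dz": 0, "roll": 0, "jaw": 1}, {"dx": 23, "dy": -28.5, "dz": 0, "roll": 0, "jaw": 1}]}}

```text
time_s: 30.7
ee_pos: [0.574, 0.0795, 0.1164]
eef_rot: [-3.141, -0.002, -2.969]
force: [0.4, -0.8, -4.8]
grip_width: 0.0596
grip_force: 45.0
```

>>> {"api": "send_rows", "payload": {"rows": [{"dx": 23, "dy": -28.5, "dz": 0, "roll": 0, "jaw": 1}, {"dx": 23, "dy": -28.5, "dz": 0, "roll": 0, "jaw": 1}, {"dx": 23, "dy": -28.5, "dz": 0, "roll": 0, "jaw": 1}, {"dx": 23, "dy": -28.5, "dz": 0, "roll": 0, "jaw": 1}, {"dx": 23, "dy": -28.5, "dz": 0, "roll": 0, "jaw": 1}, {"dx": 23, "dy": -28.5, "dz": 0, "roll": 0, "jaw": 1}, {"dx": 23, "dy": -28.5, "dz": 0, "roll": 0, "jaw": 1}, {"dx": 23, "dy": -28.5, "dz": 0, "roll": 0, "jaw": 1}, {"dx": 23, "dy": -28.5, "dz": 0, "roll": 0, "jaw": 1}, {"dx": 23, "dy": -28.5, "dz": 0, "roll": 0, "jaw": 1}, {"dx": 23, "dy": -28.5, "dz": 0, "roll": 0, "jaw": 1}, {"dx": 13, "dy": -16, "dz": 0, "roll": 0, "jaw": 1}]}}

```text
time_s: 31.7
ee_pos: [0.3681, -0.2917, 0.1169]
eef_rot: [3.141, -0.001, -2.97]
force: [0.5, -0.2, -4.3]
grip_width: 0.0597
grip_force: 45.0
```

>>> {"api": "send_rows", "payload": {"rows": [{"dx": 2.5, "dy": -3, "dz": 0, "roll": 3, "jaw": 1}, {"dx": 0, "dy": 0, "dz": 0, "roll": 7, "jaw": 1}, {"dx": 0, "dy": 0, "dz": 0, "roll": 7, "jaw": 1}, {"dx": 0, "dy": 0, "dz": 0, "roll": 7, "jaw": 1}, {"dx": 0, "dy": 0, "dz": 0, "roll": 7, "jaw": 1}, {"dx": 0, "dy": 0, "dz": 0, "roll": 7, "jaw": 1}, {"dx": 0, "dy": 0, "dz": 0, "roll": 7, "jaw": 1}, {"dx": 0, "dy": 0, "dz": 0, "roll": 7, "jaw": 1}, {"dx": 0, "dy": 0, "dz": 0, "roll": 7, "jaw": 1}, {"dx": 0, "dy": 0, "dz": 0, "roll": 7, "jaw": 1}, {"dx": 0, "dy": 0, "dz": 0, "roll": 7, "jaw": 1}, {"dx": 0, "dy": 0, "dz": 0, "roll": 7, "jaw": 1}]}}

```text
time_s: 32.7
ee_pos: [0.3679, -0.2925, 0.1167]
eef_rot: [-3.141, -0.001, 1.912]
force: [0.6, -0.6, -3.4]
grip_width: 0.0597
grip_force: 45.0
```

>>> {"api": "send_rows", "payload": {"rows": [{"dx": 0, "dy": 0, "dz": 0, "roll": 7, "jaw": 1}, {"dx": 0, "dy": 0, "dz": 0, "roll": 7, "jaw": 1}, {"dx": 0, "dy": 0, "dz": 0, "roll": 7, "jaw": 1}, {"dx": 0, "dy": 0, "dz": 0, "roll": 6, "jaw": 1}, {"dx": 0, "dy": 0, "dz": 0, "roll": 3, "jaw": 1}, {"dx": 0, "dy": 0, "dz": 0, "roll": 0, "jaw": 1}, {"dx": 0, "dy": 0, "dz": 0, "roll": 0, "jaw": 1}]}}

```text
time_s: 33.28
ee_pos: [0.368, -0.2926, 0.1169]
eef_rot: [-3.141, -0.0, 1.396]
force: [0.1, 0.4, -4.0]
grip_width: 0.0595
grip_force: 45.0
```

```bash
python3 go.py 368.9 -292.6 22 79.75; python3 - <<'E'
from h import *
c=cam("wrist"); save("w5.png",c["frame"]); 
E
```

```text
t 33.28 pose [ 368.  -292.6  116.9] [-180.   -0.   80.] tool d [ 0.1  0.9 94.9] roll 0.3
```

View pics/w5.png

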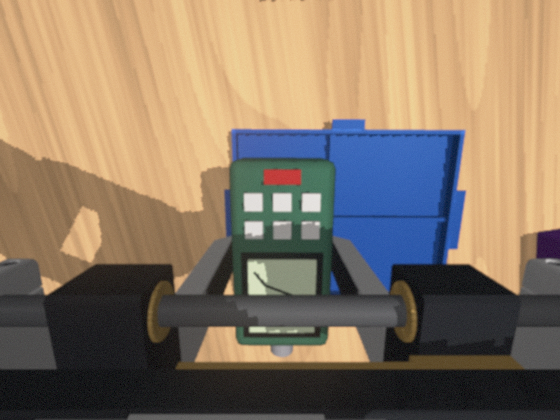

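The view shows the analyser level in the grip at (283,250), square with the blue tray's long bay. I'll lower it.

>>> {"api": "send_rows", "payload": {"rows": [{"dx": 0, "dy": 0.8, "dz": 10, "roll": 0, "jaw": 1}, {"dx": 0, "dy": 0, "dz": 20, "roll": 0, "jaw": 1}, {"dx": 0, "dy": 0, "dz": 22, "roll": 0, "jaw": 1}, {"dx": 0, "dy": 0, "dz": 18, "roll": 0, "jaw": 1}, {"dx": 0, "dy": 0, "dz": 12, "roll": 0, "jaw": 1}, {"dx": 0, "dy": 0, "dz": 7, "roll": 0, "jaw": 1}, {"dx": 0, "dy": 0, "dz": 3, "roll": 0, "jaw": 1}, {"dx": 0, "dy": 0, "dz": 1.2, "roll": 0, "jaw": 1}, {"dx": 0, "dy": 0, "dz": 0.5, "roll": 0, "jaw": 1}, {"dx": 0, "dy": 0, "dz": 0, "roll": 0, "jaw": 1}, {"dx": 0, "dy": 0, "dz": 0, "roll": 0, "jaw": 1}]}}

```text
time_s: 34.25
ee_pos: [0.3694, -0.2931, 0.0241]
eef_rot: [3.141, 0.001, 1.395]
force: [0.3, 0.3, -5.2]
grip_width: 0.0593
grip_force: 45.0
```

>>> {"api": "send_rows", "payload": {"rows": [{"dx": 0, "dy": 0, "dz": 0.4, "roll": 0, "jaw": 1}, {"dx": 0, "dy": 0, "dz": 0.4, "roll": 0, "jaw": 1}, {"dx": 0, "dy": 0, "dz": 0, "roll": 0, "jaw": 1}]}}

```text
time_s: 34.5
ee_pos: [0.3692, -0.293, 0.0229]
eef_rot: [3.141, 0.0, 1.394]
force: [0.6, 0.0, -4.1]
grip_width: 0.0597
grip_force: 45.0
```

>>> {"api": "send_rows", "payload": {"rows": [{"dx": 0, "dy": 0, "dz": 0.5, "roll": 0, "jaw": 1}, {"dx": 0, "dy": 0, "dz": 0.3, "roll": 0, "jaw": 1}, {"dx": 0, "dy": 0, "dz": 0, "roll": 0, "jaw": 1}, {"dx": 0, "dy": 0, "dz": 0, "roll": 0, "jaw": 1}]}}

```text
time_s: 34.83
ee_pos: [0.3691, -0.2929, 0.0219]
eef_rot: [-3.142, -0.0, 1.394]
force: [-0.3, 0.9, -4.0]
grip_width: 0.0599
grip_force: 45.0
```

>>> {"api": "send_rows", "payload": {"rows": [{"dx": 0, "dy": 0, "dz": 0.4, "roll": 0, "jaw": 1}, {"dx": 0, "dy": 0, "dz": 0, "roll": 0, "jaw": 1}, {"dx": 0, "dy": 0, "dz": 0, "roll": 0, "jaw": 1}]}}

```text
time_s: 35.08
ee_pos: [0.3691, -0.2929, 0.0215]
eef_rot: [-3.142, -0.0, 1.394]
force: [-0.3, -0.0, -4.0]
grip_width: 0.06
grip_force: 45.0
```

>>> {"api": "send_rows", "payload": {"rows": [{"dx": 0, "dy": 0, "dz": 0.4, "roll": 0, "jaw": 1}, {"dx": 0, "dy": 0, "dz": 0.3, "roll": 0, "jaw": 1}, {"dx": 0, "dy": 0, "dz": 0, "roll": 0, "jaw": 1}]}}

```text
time_s: 35.33
ee_pos: [0.3691, -0.293, 0.0214]
eef_rot: [3.142, 0.0, 1.394]
force: [-2.7, 3.3, 5.6]
grip_width: 0.0598
grip_force: 45.0
```

>>> {"api": "send_rows", "payload": {"rows": [{"dx": 0, "dy": 0, "dz": 0, "roll": 0, "jaw": -0.55}, {"dx": 0, "dy": 0, "dz": 0, "roll": 0, "jaw": -0.55}, {"dx": 0, "dy": 0, "dz": 0, "roll": 0, "jaw": -0.55}, {"dx": 0, "dy": 0, "dz": 0, "roll": 0, "jaw": -0.55}, {"dx": 0, "dy": 0, "dz": -5, "roll": 0, "jaw": -0.55}, {"dx": 0, "dy": 0, "dz": -10, "roll": 0, "jaw": -0.55}, {"dx": 0, "dy": 0, "dz": -20, "roll": 0, "jaw": -0.55}, {"dx": 0, "dy": 0, "dz": -30, "roll": 0, "jaw": -0.55}, {"dx": 0, "dy": 0, "dz": -35, "roll": 0, "jaw": -0.7}, {"dx": 0, "dy": 0, "dz": -20, "roll": 0, "jaw": -0.7}, {"dx": 15, "dy": 2, "dz": 0, "roll": 0, "jaw": -0.7}, {"dx": 28, "dy": 4, "dz": 0, "roll": 0, "jaw": -0.7}]}}

```text
time_s: 36.33
ee_pos: [0.3828, -0.2529, 0.1431]
eef_rot: [3.138, 0.002, 1.392]
force: [1.5, 1.0, -0.1]
grip_width: 0.08
grip_force: 0.0
```

>>> {"api": "send_rows", "payload": {"rows": [{"dx": 31, "dy": 4, "dz": 0, "roll": 0, "jaw": -0.7}, {"dx": 31, "dy": 4, "dz": 0, "roll": 0, "jaw": -0.7}, {"dx": 31, "dy": 4, "dz": 0, "roll": 0, "jaw": -0.7}, {"dx": 31, "dy": 5, "dz": 0, "roll": 0, "jaw": -0.7}, {"dx": 31, "dy": 5, "dz": 0, "roll": 0, "jaw": -0.7}, {"dx": 21, "dy": 2, "dz": 0, "roll": 0, "jaw": -0.7}, {"dx": 0, "dy": 0, "dz": 0, "roll": -7, "jaw": -0.7}, {"dx": 0, "dy": 0, "dz": 0, "roll": -7, "jaw": -0.7}, {"dx": 0, "dy": 0, "dz": 0, "roll": -7, "jaw": -0.7}, {"dx": 0, "dy": 0, "dz": 0, "roll": -7, "jaw": -0.7}, {"dx": 0, "dy": 0, "dz": 0, "roll": -7, "jaw": -0.7}, {"dx": 0, "dy": 0, "dz": 0, "roll": -7, "jaw": -0.7}]}}

```text
time_s: 37.33
ee_pos: [0.4372, -0.0826, 0.1418]
eef_rot: [3.141, 0.001, 2.134]
force: [0.7, -0.4, 0.9]
grip_width: 0.0799
grip_force: 0.0
```

>>> {"api": "send_rows", "payload": {"rows": [{"dx": 0, "dy": 0, "dz": 0, "roll": -7, "jaw": -0.7}, {"dx": 0, "dy": 0, "dz": 0, "roll": -7, "jaw": -0.7}, {"dx": 0, "dy": 0, "dz": 0, "roll": -7, "jaw": -0.7}, {"dx": 0, "dy": 0, "dz": 0, "roll": -7, "jaw": -0.7}, {"dx": 0, "dy": 0, "dz": 0, "roll": -7, "jaw": -0.7}, {"dx": 0, "dy": 0, "dz": 0, "roll": -7, "jaw": -0.7}, {"dx": 0, "dy": 0, "dz": 0, "roll": -7, "jaw": -0.7}, {"dx": 0, "dy": 0, "dz": 20, "roll": 0, "jaw": -0.7}, {"dx": 0, "dy": 0, "dz": 25, "roll": 0, "jaw": -0.7}, {"dx": 0, "dy": 0, "dz": 15, "roll": 0, "jaw": -0.7}, {"dx": 0, "dy": 0, "dz": 0, "roll": 0, "jaw": -0.7}, {"dx": 0, "dy": 0, "dz": 0, "roll": 0, "jaw": -0.7}]}}

```text
time_s: 38.33
ee_pos: [0.4371, -0.0826, 0.0815]
eef_rot: [3.142, -0.0, 2.983]
force: [-0.0, 0.4, 0.9]
grip_width: 0.0798
grip_force: 0.0
```

```bash
python3 go.py 437 -82.5 18 171.1; python3 - <<'E'
from h import *
c=cam("wrist"); save("w6.png",c["frame"]); 
E
```

```text
t 38.33 pose [437.1 -82.6  81.5] [180.   -0.  170.9] tool d [ 0.1  0.  63.5] roll -0.2
```

View pics/w6.png

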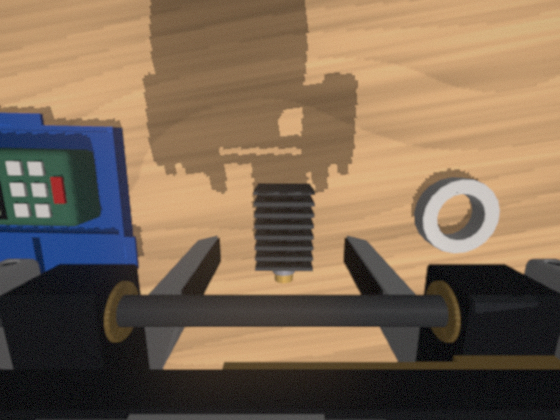

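The view shows the dummy load at (283,225), centred between the fingers. Its plug points away from the robot, and the tape at (457,215) is clear. I'll grip it.

>>> {"api": "send_rows", "payload": {"rows": [{"dx": 0, "dy": 0, "dz": 10, "roll": 0, "jaw": -0.7}, {"dx": 0, "dy": 0, "dz": 20, "roll": 0, "jaw": -0.7}, {"dx": 0, "dy": 0, "dz": 18, "roll": 0, "jaw": -0.7}, {"dx": 0, "dy": 0, "dz": 10, "roll": 0, "jaw": -0.7}, {"dx": 0, "dy": 0, "dz": 4.5, "roll": 0, "jaw": -0.7}, {"dx": 0, "dy": 0, "dz": 0, "roll": 0, "jaw": -0.7}, {"dx": 0, "dy": 0, "dz": 0, "roll": 0, "jaw": -0.7}]}}

```text
time_s: 38.97
ee_pos: [0.4375, -0.0827, 0.019]
eef_rot: [-3.141, 0.001, 2.983]
force: [0.0, 0.3, -0.1]
grip_width: 0.0798
grip_force: 0.0
```

>>> {"api": "send_rows", "payload": {"rows": [{"dx": 0, "dy": 0, "dz": 0, "roll": 0, "jaw": 1}, {"dx": 0, "dy": 0, "dz": 0, "roll": 0, "jaw": 1}, {"dx": 0, "dy": 0, "dz": 0, "roll": 0, "jaw": 1}, {"dx": 0, "dy": 0, "dz": 0, "roll": 0, "jaw": 1}, {"dx": 0, "dy": 0, "dz": 0, "roll": 0, "jaw": 1}, {"dx": 0, "dy": 0, "dz": 0, "roll": 0, "jaw": 1}, {"dx": 0, "dy": 0, "dz": 0, "roll": 0, "jaw": 1}, {"dx": 0, "dy": 0, "dz": 0, "roll": 0, "jaw": 1}, {"dx": 0, "dy": 0, "dz": 0, "roll": 0, "jaw": 1}]}}

```text
time_s: 39.72
ee_pos: [0.4372, -0.0825, 0.0185]
eef_rot: [3.141, 0.0, 2.983]
force: [-0.8, 2.7, 5.0]
grip_width: 0.0455
grip_force: 45.0
```

```bash
python3 go.py 470.6 -275.4 118 169.75
```

```text
t 39.72 pose [437.2 -82.5  18.5] [180.    0.  170.9] tool d [ -63.5 -185.2  -99.5] roll 1.1
```

>>> {"api": "send_rows", "payload": {"rows": [{"dx": 0, "dy": 0, "dz": -8, "roll": 0, "jaw": 1}, {"dx": 0, "dy": 0, "dz": -18, "roll": 0, "jaw": 1}, {"dx": 0, "dy": 0, "dz": -25, "roll": 0, "jaw": 1}, {"dx": 0, "dy": 0, "dz": -25, "roll": 0, "jaw": 1}, {"dx": 0, "dy": 0, "dz": -16, "roll": 0, "jaw": 1}, {"dx": 0, "dy": 0, "dz": -8, "roll": 0, "jaw": 1}, {"dx": -4, "dy": -12, "dz": 0, "roll": 0, "jaw": 1}, {"dx": -8, "dy": -24, "dz": 0, "roll": 0, "jaw": 1}, {"dx": -10, "dy": -29, "dz": 0, "roll": 0, "jaw": 1}, {"dx": -10, "dy": -29, "dz": 0, "roll": 0, "jaw": 1}, {"dx": -10, "dy": -29, "dz": 0, "roll": 0, "jaw": 1}, {"dx": -10, "dy": -29, "dz": 0, "roll": 0, "jaw": 1}]}}

```text
time_s: 40.72
ee_pos: [0.4639, -0.2423, 0.1177]
eef_rot: [3.141, -0.001, 2.983]
force: [0.1, -0.3, -2.6]
grip_width: 0.0453
grip_force: 45.0
```

>>> {"api": "send_rows", "payload": {"rows": [{"dx": -8, "dy": -23, "dz": 0, "roll": 0, "jaw": 1}, {"dx": -3.5, "dy": -10, "dz": 0, "roll": 0, "jaw": 1}, {"dx": 0, "dy": 0, "dz": 0, "roll": 1.1, "jaw": 1}, {"dx": 0, "dy": 0, "dz": 0, "roll": 0, "jaw": 1}, {"dx": 0, "dy": 0, "dz": 0, "roll": 0, "jaw": 1}]}}

```text
time_s: 41.13
ee_pos: [0.4702, -0.2741, 0.118]
eef_rot: [3.141, -0.001, 2.964]
force: [0.8, -0.0, -2.5]
grip_width: 0.0457
grip_force: 45.0
```

```bash
python3 go.py 470.6 -275.4 22 169.75
```

```text
t 41.13 pose [ 470.2 -274.1  118. ] [ 1.800e+02 -1.000e-01  1.698e+02] tool d [-0.6 -1.2 96. ] roll 0.1
```

>>> {"api": "send_rows", "payload": {"rows": [{"dx": -0.6, "dy": -1, "dz": 10, "roll": 0, "jaw": 1}, {"dx": 0, "dy": 0, "dz": 20, "roll": 0, "jaw": 1}, {"dx": 0, "dy": 0, "dz": 22, "roll": 0, "jaw": 1}, {"dx": 0, "dy": 0, "dz": 18, "roll": 0, "jaw": 1}, {"dx": 0, "dy": 0, "dz": 12, "roll": 0, "jaw": 1}, {"dx": 0, "dy": 0, "dz": 7, "roll": 0, "jaw": 1}, {"dx": 0, "dy": 0, "dz": 3, "roll": 0, "jaw": 1}, {"dx": 0, "dy": 0, "dz": 1.2, "roll": 0, "jaw": 1}, {"dx": 0, "dy": 0, "dz": 0.8, "roll": 0, "jaw": 1}, {"dx": 0, "dy": 0, "dz": 0, "roll": 0, "jaw": 1}, {"dx": 0, "dy": 0, "dz": 0, "roll": 0, "jaw": 1}]}}

```text
time_s: 42.05
ee_pos: [0.4712, -0.2766, 0.025]
eef_rot: [-3.141, 0.001, 2.963]
force: [-0.9, 0.6, -2.4]
grip_width: 0.0457
grip_force: 45.0
```

>>> {"api": "send_rows", "payload": {"rows": [{"dx": 0, "dy": 0, "dz": 0.5, "roll": 0, "jaw": 1}, {"dx": 0, "dy": 0, "dz": 0.4, "roll": 0, "jaw": 1}, {"dx": 0, "dy": 0, "dz": 0, "roll": 0, "jaw": 1}]}}

```text
time_s: 42.3
ee_pos: [0.4709, -0.2764, 0.0235]
eef_rot: [-3.142, 0.0, 2.963]
force: [0.2, -0.4, -2.3]
grip_width: 0.0456
grip_force: 45.0
```

>>> {"api": "send_rows", "payload": {"rows": [{"dx": 0, "dy": 0, "dz": 0.4, "roll": 0, "jaw": 1}, {"dx": 0, "dy": 0, "dz": 0.3, "roll": 0, "jaw": 1}, {"dx": 0, "dy": 0, "dz": 0, "roll": 0, "jaw": 1}, {"dx": 0, "dy": 0, "dz": 0, "roll": 0, "jaw": 1}]}}

```text
time_s: 42.63
ee_pos: [0.4709, -0.2764, 0.0227]
eef_rot: [3.142, -0.0, 2.963]
force: [-0.1, -0.3, -3.1]
grip_width: 0.0456
grip_force: 45.0
```

>>> {"api": "send_rows", "payload": {"rows": [{"dx": 0, "dy": 0, "dz": 0.4, "roll": 0, "jaw": 1}, {"dx": 0, "dy": 0, "dz": 0, "roll": 0, "jaw": 1}, {"dx": 0, "dy": 0, "dz": 0, "roll": 0, "jaw": 1}]}}

```text
time_s: 42.88
ee_pos: [0.4709, -0.2764, 0.0225]
eef_rot: [-3.142, 0.0, 2.963]
force: [-1.8, 1.4, 1.8]
grip_width: 0.0459
grip_force: 45.0
```

>>> {"api": "send_rows", "payload": {"rows": [{"dx": 0, "dy": 0, "dz": 0, "roll": 0, "jaw": -0.35}, {"dx": 0, "dy": 0, "dz": 0, "roll": 0, "jaw": -0.35}, {"dx": 0, "dy": 0, "dz": 0, "roll": 0, "jaw": -0.35}, {"dx": 0, "dy": 0, "dz": 0, "roll": 0, "jaw": -0.35}, {"dx": 0, "dy": 0, "dz": -5, "roll": 0, "jaw": -0.35}, {"dx": 0, "dy": 0, "dz": -10, "roll": 0, "jaw": -0.35}, {"dx": 0, "dy": 0, "dz": -20, "roll": 0, "jaw": -0.35}, {"dx": 0, "dy": 0, "dz": -30, "roll": 0, "jaw": -0.35}, {"dx": 0, "dy": 0, "dz": -35, "roll": 0, "jaw": -0.35}, {"dx": 0, "dy": 0, "dz": -35, "roll": 0, "jaw": -0.35}, {"dx": 3, "dy": 15, "dz": -20, "roll": 0, "jaw": -0.35}, {"dx": 5, "dy": 28, "dz": 0, "roll": 0, "jaw": -0.35}]}}

```text
time_s: 43.88
ee_pos: [0.4719, -0.2346, 0.183]
eef_rot: [-3.138, 0.008, 2.961]
force: [0.1, 0.4, 0.5]
grip_width: 0.0633
grip_force: 0.0
```

>>> {"api": "send_rows", "payload": {"rows": [{"dx": 5, "dy": 30, "dz": 0, "roll": 0, "jaw": -0.35}, {"dx": 5, "dy": 30, "dz": 0, "roll": 0, "jaw": -0.35}, {"dx": 5, "dy": 30, "dz": 0, "roll": 0, "jaw": -0.35}, {"dx": 5, "dy": 30, "dz": 0, "roll": 0, "jaw": -0.35}, {"dx": 5, "dy": 30, "dz": 0, "roll": 0, "jaw": -0.35}, {"dx": 5, "dy": 30, "dz": 0, "roll": 0, "jaw": -0.35}, {"dx": 5, "dy": 30, "dz": 0, "roll": 0, "jaw": -0.35}, {"dx": 3, "dy": 15, "dz": 0, "roll": 0, "jaw": -0.35}, {"dx": 0, "dy": 0, "dz": 0, "roll": 0, "jaw": -0.35}, {"dx": 0, "dy": 0, "dz": 0, "roll": 0, "jaw": -0.35}]}}

```text
time_s: 44.72
ee_pos: [0.4732, -0.0042, 0.1781]
eef_rot: [-3.142, 0.001, 2.965]
force: [-1.1, 0.1, 1.3]
grip_width: 0.0634
grip_force: 0.0
```

```bash
python3 - <<'E'
from m import *
c=cam("top"); save("t9.png",c["frame"][100:330],1.4); X=c["xyz"]
from plan import trays,T
n,lab,st,ce=cv2.connectedComponentsWithStats(np.uint8(np.nan_to_num(X[...,2])>.022))
for k,v in trays().items():
    for i in range(1,n):
        q=X[lab==i]; m=q[:,:2].mean(0)*1000
        if np.linalg.norm(m-v[0])<140 and len(q)>80:
            P=(q[:,:2]*1000-v[0])@T(np.radians(v[1])); print(k,len(q),"tray x",np.round(np.percentile(P[:,0],[.5,99.5]),0),"y",np.round(np.percentile(P[:,1],[.5,99.5]),0),"z med/max",np.round(np.percentile(q[:,2],[50,99]),3))
E
```

```text
red 951 tray x [ 3. 92.] y [15. 66.] z med/max [0.044 0.051]
red 489 tray x [11. 83.] y [-65. -22.] z med/max [0.04  0.047]
red 1471 tray x [-90. -30.] y [-64.  63.] z med/max [0.043 0.058]
blue 610 tray x [ 4. 85.] y [17. 63.] z med/max [0.045 0.054]
blue 1393 tray x [-89. -30.] y [-66.  64.] z med/max [0.04  0.046]
```

View pics/t9.png

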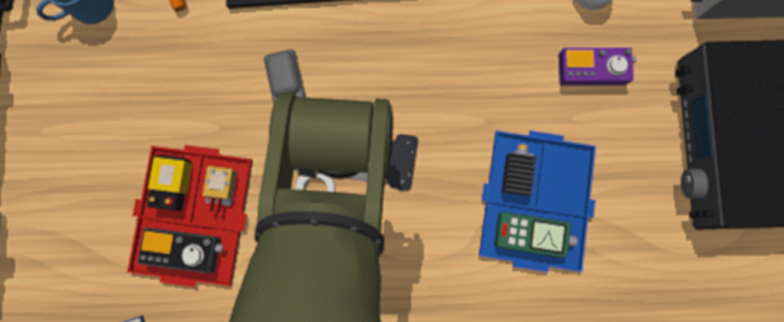

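All five things are in their bays. In the picture the red tray holds the battery at (168,183), the paddle at (218,185) and the transceiver at (180,248). The blue tray holds the dummy load at (520,172) and the analyser at (535,235). All lie within their bay limits, with tops at floor height plus case height. The mouse and the tape are where they were.

```bash
python3 -c "from station import *; print(hand_in())"
```

```text
the job is handed in; nothing more can be done
None
```

The job is handed in at about 45 s of the 128 s allowed: both kits are made up, each thing set down flat in its own bay, with the mouse and tape left where they were.

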